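Press both bushes home in a link on the bench lever press

TASK

A bush has been started in each eye of the aluminium link that lies in the nest of the bench press. Swing the press lever right down to its stop to push the bush under the ram home flush, and let the lever come fully back up; then turn the link end for end, slide its other eye into the nest under the ram against the end stop, and press that bush home flush in the same way. Leave the link lying in the nest with the lever back up, and do not disturb the other things on the bench.

Things in the scene. Friction and masses are not known exactly. Their poses are not given: they have to be found in the camera images.
- press: Grey-green iron bench press, C-shaped, 290 mm tall, fixed. Origin on the bench under the ram's vertical axis; z up. Its throat opens to its own -x, which faces the robot's left (room +y) within 0.4 rad; +x runs back to the column; the lever is on its +y side, the far side from the robot. Foot: x -80 to 155, y +-65, z 0 to 40 mm. Clear bench lies in front of the throat.
- nest (a point): Point on the flat top of the nest's steel anvil, under the ram axis (press frame 0, 0, 62 mm); axes as the press. An eye's centre must be here in plan to be pressed. The anvil spans x -72 to 36, y +-41. The link lies on it along x, between two guides 10 mm high, one end sticking out towards -x.
- nest_stop (a point): Middle of the face of the nest's end stop, on the anvil top (press frame 22.5, 0, 62 mm); the link's round end comes up against it when its eye is under the ram.
- nest_mouth (a point): Middle of the nest's mouth, on the anvil top (press frame -71, 0, 62 mm). The side guides' inner faces are at y = +-24.5 mm from x = -49 to 21 and flare to y = +-35 at the mouth, so that a link slides in along +x.
- ram (a point): Centre of the underside of the round ram foot, 28 mm diameter. 105.5 mm above the bench with the lever up, 75.5 mm at the lever's stop (the link's upper face lies at 76 mm). The press head around the ram spans press x -43 to 125, y +-36, z 125 to 245 mm, so a gripper pointing down must hold the link at press x = -95 or farther out.
- pinion (a point): Centre of the lever's hub, on the lever's level turning axis, parallel to the press's y (press frame 22, 118, 190 mm). Spring drum and boss beside the head reach y -66 and 82.
- lever (a joint): 0 = up at rest, 1.2 rad = down at the stop (it comes up firm at 1.18 with a link under the ram). A straight bar from the hub towards press -x, 0.6 rad above level at 0, 0.6 rad below level at 1.2, in the vertical plane press y = 118 mm. Push it down with shut fingertips or pinch it; its spring lifts it again. It takes 6 to 12 N at the grip, up to 20 N while a bush goes in. The ram descends 25 mm per rad.
- lever_grip (a point): Point on the axis of the lever's black round grip, 155 mm from the hub axis. The grip is 24 mm in diameter, from 115 to 195 mm from the hub axis, and ends in a 30 mm ball.
- link: Aluminium link to work on: flat bar 164 mm long, round ends, 44 mm wide, 14 mm thick, 0.25 to 0.4 kg. Origin: centre of its underside; x along it; z up out of the face the bushes stand from. Eyes 60 mm either side of the middle each hold a bronze tube, 24 mm outside diameter. It starts in the nest, +x end (eye a) under the ram, its axes about those of the press.
- eye_a (a point): Centre of the eye at the link's +x end, on the link's upper face (14 mm above its underside). This eye starts under the ram.
- eye_b (a point): Centre of the eye at the link's -x end, on the link's upper face. This eye starts outside the press.
- bush_a (a joint): How far the bush in eye a stands above the link's upper face, in m: 0.005 to 0.009 at the start, 0 when fully home. It moves only under a load of about 40 N, and stays where it is left.
- bush_b (a joint): The same for the bush in eye b.
- done_link: Bystander, to be left alone: finished link lying on the bench to the robot's left, same shape and size as the link. Origin at the middle of its underside.
- bush_tray: Bystander, to be left alone: open sheet-steel tray of spare bushes, 150 x 100 x 35 mm, beyond the press. Origin at the middle of its underside.
- spanner: Bystander, to be left alone: open-ended spanner, 200 mm, lying in front of the press, to the robot's left. Origin at the middle of its underside.
- vee_block: Bystander, to be left alone: steel vee block 70 x 50 x 50 mm. Origin at the middle of its underside.
- oiler: Bystander, to be left alone: pale oil bottle, 48 mm diameter, with a spout, 185 mm tall. Origin at the middle of its underside.
- dial_stand: Bystander, to be left alone: dial gauge on a post with a heavy dark red base 75 x 60 mm, 165 mm tall. Origin at the middle of its underside.
- mallet: Bystander, to be left alone: mallet, 220 mm long, lying flat. Origin at the middle of its underside.
Not all that is in view belongs to the job. Leave any purple or red look-alike of the link alone.

How it is judged:
By the outcome, as a careful person would: the job done as asked, in the order asked, and still so for the second after the job is handed in, with the robot touching nothing.
It also fails if it takes over 72 s, if anything falls off the work surface, if the arm or the gripper's body presses on something with over 40 N, if the wrist force passes 120 N, or if a joint passes its speed limit or range.

ROBOT

A 6-joint arm with a two-finger parallel gripper is mounted at the origin on the work surface. World frame = base frame: x ahead of the robot, y to its left, z up, the work surface at z = 0. Lengths are in m, angles in rad, forces in N, time in s.
With the tool pointing down it reaches from about 0.325 to 0.85 m from the base axis. Payload 4.4 kg.
Tool frame: the origin (TCP) lies at the very end of the fingers, on their centre line; the grasp point (between the pads) lies 19 mm behind it (manip.grip_depth is the z of the grasp point in the tool frame, in m); z points along the fingers, y is the direction in which the jaws open and shut (so a half turn about z gives the same grasp; the last joint's range is limited). The gripper opens to 94 mm and grips with 3 to 60 N. Pads are 16 mm wide; open, the fingers measure 119 mm over their backs; the gripper's body (75 mm by 177 mm) begins 78 mm behind the grasp point.
Start: joints at [1.135, 0.207, 1.542, -0, 1.393, -0.15], TCP at [0.162, 0.552, 0.205] pointing down, gripper open.
Joint ranges: [-2.73, 2.73], [-0.86, 2.22], [0.23, 2.46], [-1.11, 4.25], [0.08, 2.63], [-2.82, 2.82]. Speed limits (rad/s): [2.79, 2.79, 3.14, 3.14, 3.14, 3.14].

INTERFACE

Orientations are given as a unit quaternion [w, x, y, z].
In Python, from workcell import manip gives the robot as it stands.
- The arm moves only by the tool carry_out, never from a script. Its argument "moves" is a list that holds one entry, the list of rows, each a list of 4 numbers: the shift along the tool's x, y, z in cm, then the turn about the tool's z in rad. In form: [[[x, y, z, yaw], ...]]. A call has exactly 10 rows; each row shifts and turns the commanded pose from where the row before left it, along the tool's axes as they then stand; what a row does not reach is not made up. A row lasts 1/10 s, in which the tool goes at most 50 mm and 8.59 degrees, less where a joint would pass 70% of its speed; a pose out of reach is approached as far as the arm can. A call with a gripper value outside its range is refused whole. "grip" is the finger opening in cm, from 0 to 9.4, set as the call begins (left out, the last holds). The fingers move at their own pace and stop on an object; "force" is the grip in N (left out, the last holds). Time passes only in rows, so rows that do not move let the fingers close, or fill a call up. It gives the time, the measured TCP pose, the force and the opening at its end, in the units of the state.
- manip.get_state(): the state, without advancing time (a new reading comes with each control period).
- manip.snapshot(name): name is "scene" or "top" or "wrist"; returns a dict with "img" (400x640x3 uint8, red, green, blue), "fx", "fy", "cx", "cy" (pixels), "R" (3x3) and "t" (3): a world point X has camera coordinates R X + t; the wrist camera has in their place "tool_from_camera" (4x4, takes a point from camera to tool coordinates, whose origin is the TCP and whose axes are the flange's). Camera axes: x right, y down, z forward; pixel columns grow to the right and rows downward; lengths in m; the calibration is good to about 2 mm. A picture is of the moment at which its call begins: read the wrist's pose just before it. There is no depth.
- manip.job_done(): hands the job in, once; it reports no verdict.
The state is a dict: "time": time; "joints": joint angles; "joint_vel": joint speeds; "joint_torque": joint torques, N m; "eef_pos": TCP position; "eef_rot": TCP orientation; "ft_force": force on the tool from outside, world axes, zero at the start; "torque": the same for the moment, N m; "finger_gap": finger opening in m.
Only numpy, scipy, OpenCV 4.12 (cv2) and the standard library are available. Lean on these libraries where they do the work, as an engineer would, in place of code of your own. Each camera call takes 0.05 s, during which the arm holds its last target.

## Working session

There is one attempt and no reset: what is moved stays moved. The work goes in short steps, Python scripts to look and compute and a tool call to move; the robot and the scene stay as the last step left them, time stands still between calls to the robot, and variables do not carry over. Pictures are saved under pics/ and viewed, and the job is handed in when it is done.

Besides the shell and the picture viewer there is one more tool, called after "Emit:" as name(argument=value, ...) on one line, values as JSON. carry_out: Moves the arm, as the interface text tells. Its arguments: {"type":"object","properties":{"moves":{"type":"array","items":{"type":"array","items":{"type":"array","items":{"type":"number"}}}},"grip":{"type":"number"},"force":{"type":"number"}},"required":["moves"]}

```bash
ls; mkdir -p pics
python3 - <<'E'
from workcell import manip
import cv2
s=manip.get_state(); print(s)
print(manip.grip_depth)
for n in ("scene","top","wrist"):
    d=manip.snapshot(n); cv2.imwrite(f"pics/{n}0.png",d["img"][:,:,::-1])
    print(n,{k:(v if k!="img" else 0) for k,v in d.items()})
E
```

```text
pics
{'time': 0.0, 'joints': array([ 1.13546465e+00,  2.07453746e-01,  1.54295954e+00,  8.35654937e-07,
        1.39349934e+00, -1.50508485e-01]), 'joint_vel': array([ 0.00063841, -0.00100257,  0.00205425, -0.00126468, -0.0009127 ,
       -0.0006197 ]), 'joint_torque': array([ 3.78647046e-04, -3.70885956e+01, -2.81410950e+01,  6.97728270e-02,
        3.63078306e-02, -1.89911279e-04]), 'eef_pos': array([0.16123412, 0.5510789 , 0.20426902]), 'eef_rot': array([-3.35338885e-04,  1.41930687e-01,  9.89875919e-01, -1.11045818e-03]), 'ft_force': array([ 0.09761465, -1.18405191,  0.26439491]), 'torque': array([ 0.00708884,  0.03701149, -0.0098997 ]), 'finger_gap': 0.09424639545631378}
-0.0188
scene {'img': 0, 'fx': 467.2244474451548, 'fy': 467.2244474451548, 'cx': 320.35979629326476, 'cy': 201.04808618553028, 'R': array([[-0.88393182,  0.46761388,  0.00134238],
       [ 0.37342099,  0.7076008 , -0.59988155],
       [-0.28146281, -0.52975312, -0.8000877 ]]), 't': array([ 0.48107501, -0.08675886,  2.02577249])}
top {'img': 0, 'fx': 426.7125494366333, 'fy': 426.7125494366333, 'cx': 321.23947564093606, 'cy': 200.25239754478906, 'R': array([[-0.02912942, -0.99957078, -0.00312083],
       [-0.97837995,  0.02915115, -0.20475077],
       [ 0.20475386, -0.00291091, -0.97880917]]), 't': array([0.03567342, 0.55076442, 1.40539309])}
wrist {'img': 0, 'fx': 315.731648996489, 'fy': 315.731648996489, 'cx': 321.95464806414685, 'cy': 203.62731177921404, 'tool_from_camera': array([[ 1.28392562e-04, -9.57146354e-01, -2.89604628e-01,
         8.43705780e-02],
       [ 9.99999439e-01,  4.27406552e-04, -9.69246022e-04,
        -1.73949604e-04],
       [ 1.05148921e-03, -2.89604341e-01,  9.57145872e-01,
        -1.78587751e-01],
       [ 0.00000000e+00,  0.00000000e+00,  0.00000000e+00,
         1.00000000e+00]])}
```

View pics/scene0.png

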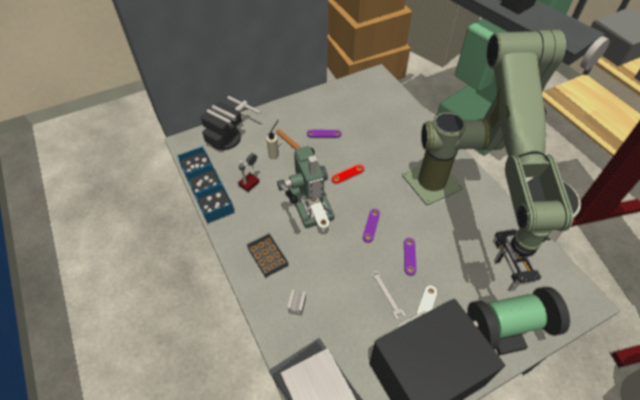

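View pics/top0.png

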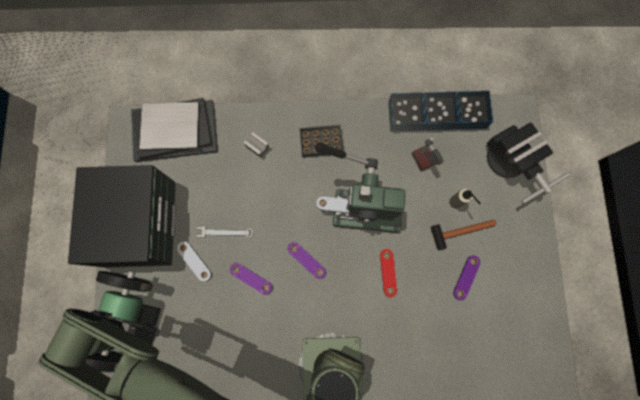

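View pics/wrist0.png

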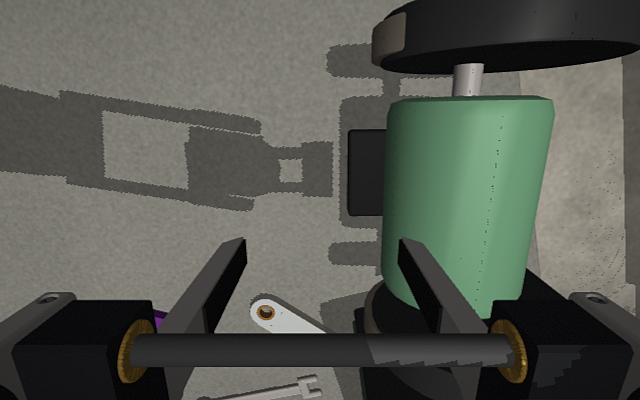

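```bash
cat > h.py <<'E'
import numpy as np, cv2
from workcell import manip
from scipy.spatial.transform import Rotation as Ro
def proj(d,X):
    X=np.atleast_2d(X); c=X@np.array(d["R"]).T+d["t"]
    return np.c_[d["fx"]*c[:,0]/c[:,2]+d["cx"], d["fy"]*c[:,1]/c[:,2]+d["cy"]]
def unproj(d,u,v,z):
    R=np.array(d["R"]);t=np.array(d["t"])
    r=R.T@np.array([(u-d["cx"])/d["fx"],(v-d["cy"])/d["fy"],1]); o=-R.T@t
    return o+r*(z-o[2])/r[2]
def wristcam(d,s):
    q=s["eef_rot"]; Rt=Ro.from_quat([q[1],q[2],q[3],q[0]]).as_matrix()
    T=np.eye(4);T[:3,:3]=Rt;T[:3,3]=s["eef_pos"]
    C=T@np.array(d["tool_from_camera"]); Ci=np.linalg.inv(C)
    d=dict(d); d["R"]=Ci[:3,:3]; d["t"]=Ci[:3,3]; return d
def crop(d,x0,y0,w,h,k,name,pts=None):
    im=d["img"][y0:y0+h,x0:x0+w,::-1]; im=cv2.resize(im,None,fx=k,fy=k,interpolation=cv2.INTER_CUBIC)
    if pts is not None:
        for p in pts:
            cv2.drawMarker(im,(int((p[0]-x0+.5)*k),int((p[1]-y0+.5)*k)),(0,0,255),cv2.MARKER_CROSS,9,1)
    cv2.imwrite("pics/"+name+".png",im)
E
python3 - <<'E'
from h import *
d=manip.snapshot("top"); crop(d,290,120,130,120,6,"top1")
d=manip.snapshot("scene"); crop(d,260,130,100,120,5,"scene1")
E
```

```text
(no output)
```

View pics/top1.png

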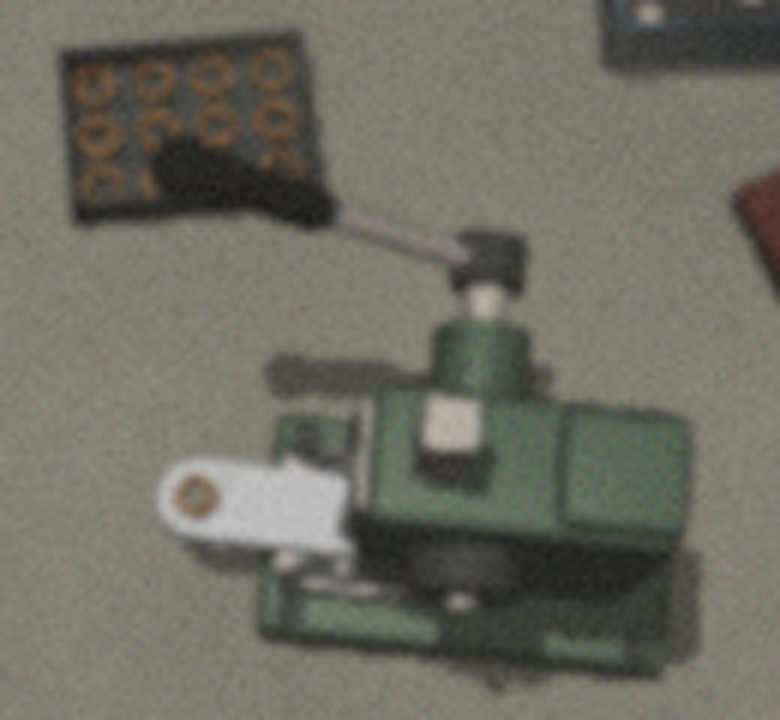

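View pics/scene1.png

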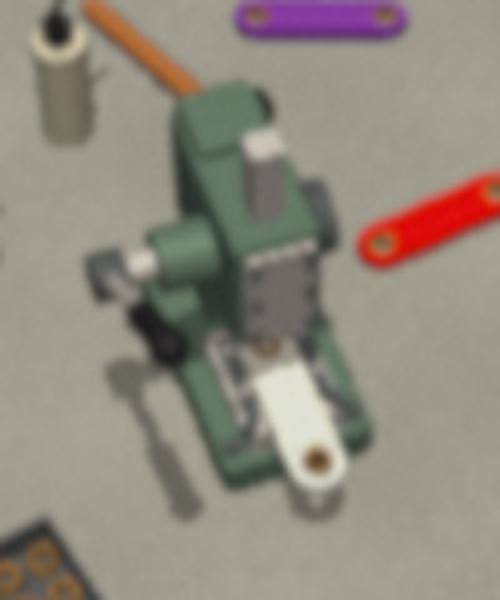

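```bash
cat > fit.py <<'E'
from h import *
from scipy.optimize import least_squares
T=manip.snapshot("top");S=manip.snapshot("scene")
obs=[(T,(-.120,0,.083),(322.2,202.0),1),(S,(-.120,0,.083),(323,221.6),1),
(T,(.022,.118,.190),(371.2,163.5),.5),(S,(.022,.118,.190),(280.3,184.2),.5),
(T,(-.080,-.065,.0),(333.4,226.3),.5),(S,(-.08,.065,0.0),(306.5,227.5),.5),(S,(-.08,-.065,0.04),(333.8,214.5),.3)]
def w(p,X):
    c,s=np.cos(p[2]),np.sin(p[2]); return np.array([p[0]+c*X[0]-s*X[1],p[1]+s*X[0]+c*X[1],X[2]])
def f(p): return np.concatenate([k*(proj(d,w(p,X))[0]-uv) for d,X,uv,k in obs])
if __name__=="__main__":
    r=least_squares(f,[.55,-.1,-1.57],loss="soft_l1"); print(r.x,r.x[2]+np.pi/2); print(r.fun.reshape(-1,2).round(1))
    p=r.x
    print("eye b",unproj(T,322.2,202.0,.083),unproj(S,323,221.6,.083))
    print("hub",unproj(T,371.2,163.5,.19),unproj(S,280.3,184.2,.19))
    pts=[w(p,X) for X in [(a,b,c) for a in(-.043,.125) for b in (-.036,.036) for c in (.245,)]+[(a,b,c) for a in(-.08,.155) for b in (-.065,.065) for c in (0,.04)]+[(.022,.118,.19),(.022-.155*np.cos(.6),.118,.19+.155*np.sin(.6)),(.022-.195*np.cos(.6),.118,.19+.195*np.sin(.6)),(-.12,0,.083),(-.071,.035,.072),(-.071,-.035,.072)]]
    crop(T,290,120,130,120,6,"top2",proj(T,pts)); crop(S,260,130,100,120,5,"scene2",proj(S,pts))
E
python3 fit.py
```

```text
[ 0.52398366 -0.10338554 -1.70639083] -0.13559450233961634
[[ 0.3 -0.1]
 [ 0.2 -0.8]
 [-0.1 -0. ]
 [ 0.4  0.2]
 [-0.8 -0.2]
 [-1.   0.9]
 [ 0.3  0. ]]
eye b [0.54005012 0.01646066 0.083     ] [0.54258578 0.01834108 0.083     ]
hub [ 0.63783333 -0.1416717   0.19      ] [ 0.63992719 -0.14422476  0.19      ]
```

View pics/top2.png

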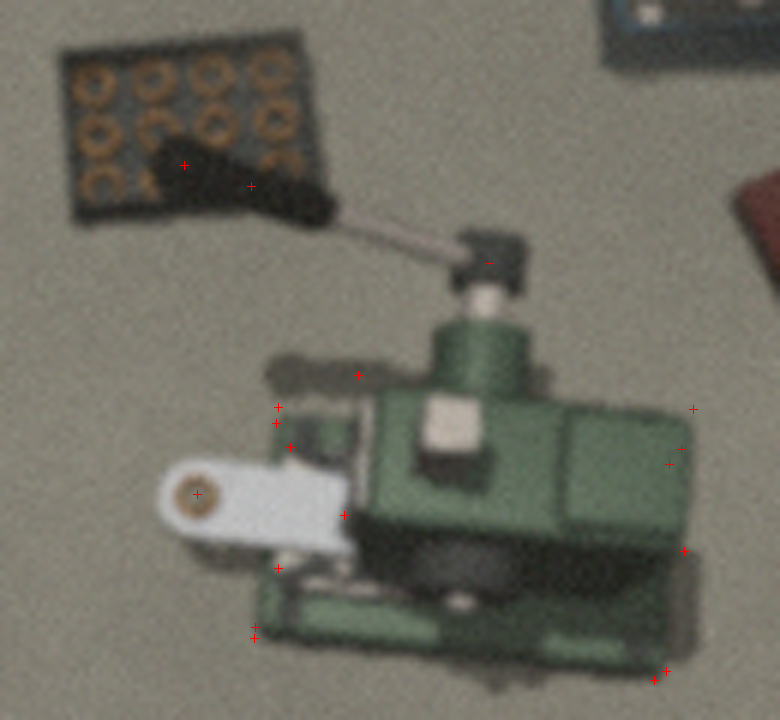

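View pics/scene2.png

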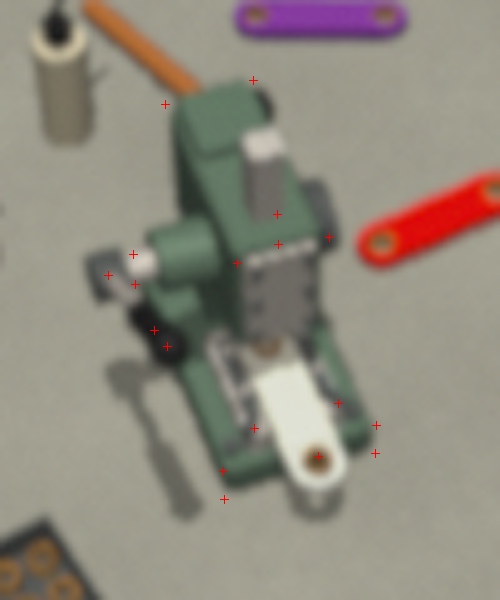

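The job link is the white one at top px (336,203), lying in the nest. Possible mix-ups are done_link (white, 195,260), purple links (251,278), (307,260) and (467,277), and a red link (388,272). The crop confirms the white link under the press head, with eye b at (322,202).

Emit:
carry_out(moves=[[[0,0,-1.4,0.142],[0,0,-1.4,0.142],[0,0,-1.4,0.142],[0,0,-1.4,0.142],[0,0,-1.4,0.142],[0,0,-1.4,0.142],[0,0,-1.4,0.142],[0,0,-1.4,0.142],[0,0,-1.4,0.142],[0,0,-1.4,0.142]]], grip=0, force=30)

```text
time: 1.35
eef_pos: [0.1615, 0.5517, 0.346]
eef_rot: [0.0, 0.755, 0.656, -0.0]
ft_force: [-0.1, -0.1, 0.6]
finger_gap: 0.0177
```

Emit:
carry_out(moves=[[[-3,3.5,0,0],[-3,3.5,0,0],[-3,3.5,0,0],[-3,3.5,0,0],[-3,3.5,0,0],[-3,3.5,0,0],[-3,3.5,0,0],[-3,3.5,0,0],[-3,3.5,0,0],[-3,3.5,0,0]]])

```text
time: 2.35
eef_pos: [0.4693, 0.2062, 0.3457]
eef_rot: [0.0, 0.753, 0.658, 0.0]
ft_force: [0.1, 1.1, 0.5]
finger_gap: 0.0005
```

Emit:
carry_out(moves=[[[-1.5,0.5,0,0],[-1.5,0.5,0,0],[-1.5,0.5,0,0],[-1.5,0.5,0,0],[-1.5,0.5,0,0],[-1.5,0.5,0,0],[-1,0.5,0,0],[0,0,0,0],[0,0,0,0],[0,0,0,0]]])

```text
time: 3.35
eef_pos: [0.4895, 0.1046, 0.3454]
eef_rot: [-0.0, 0.753, 0.658, 0.0]
ft_force: [0.5, 0.1, -0.2]
finger_gap: 0.0004
```

Run:
```python
from h import *
s=manip.get_state(); d=manip.snapshot("wrist"); d=wristcam(d,s)
np.savez("w1.npz",**d)
p=[.524,-.1034,-1.7064]
def w(X):
    c,s=np.cos(p[2]),np.sin(p[2]); return np.array([p[0]+c*X[0]-s*X[1],p[1]+s*X[0]+c*X[1],X[2]])
print(s["eef_pos"],s["eef_rot"])
pts=[w(X) for X in [(-.12,0,.083),(-.08,.065,.04),(-.08,-.065,.04),(.022,.118,.19),(-.106,.118,.2775),(-.071,-.035,.072),(-.071,.035,.072),(-.049,-.0245,.072),(-.049,.0245,.072)]]
q=proj(d,pts);print(q.round())
crop(d,0,0,640,400,1.25,"wr1",q)
```

```text
[0.48954083 0.10455773 0.34544956] [-1.76979043e-04  7.52645462e-01  6.58425981e-01  7.65949990e-05]
[[363. 224.]
 [398. 238.]
 [320. 238.]
 [460. 357.]
 [519. 314.]
 [339. 251.]
 [383. 251.]
 [345. 264.]
 [376. 264.]]
```

View pics/wr1.png

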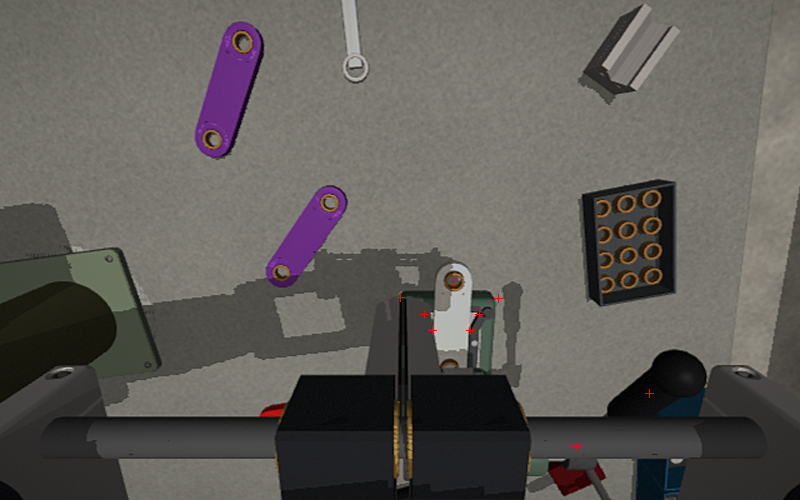

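Run:
```python
from h import *
d=dict(np.load("w1.npz")); crop(d,300,200,130,100,6,"wr1b")
crop(d,470,260,110,80,6,"wr1c")
```

```text
(no output)
```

View pics/wr1b.png

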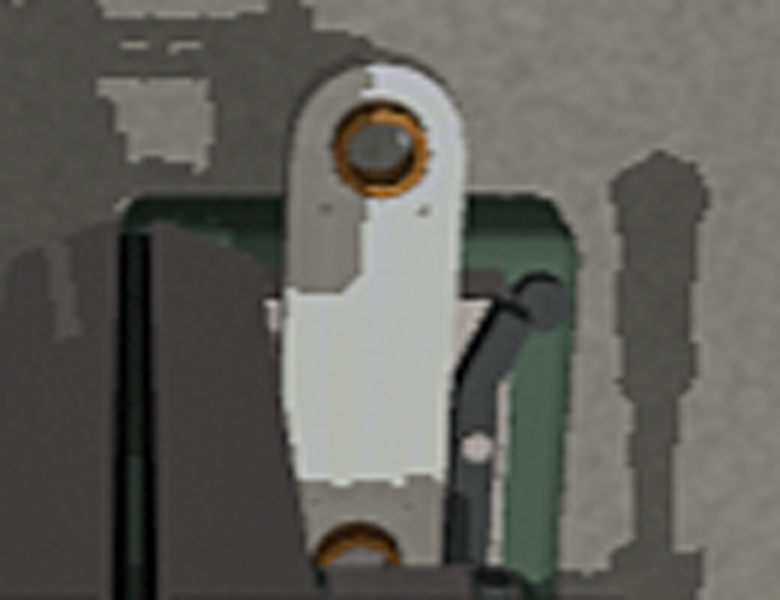

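View pics/wr1c.png

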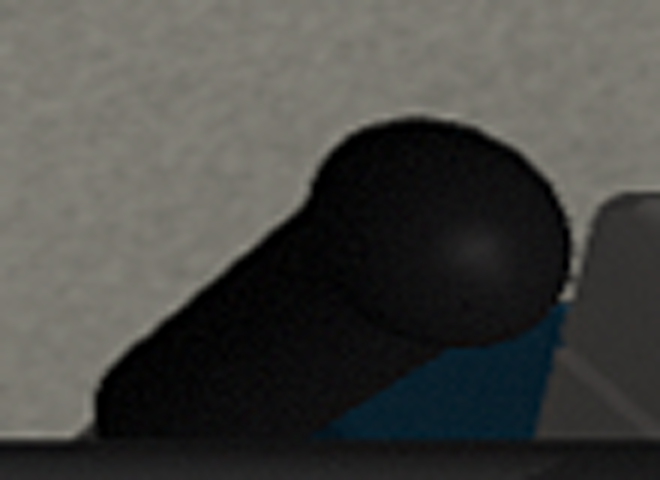

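```bash
cat > fit2.py <<'E'
from h import *
import fit
from scipy.optimize import least_squares
d=dict(np.load("w1.npz"))
c=lambda u,v,x0,y0,k:(u/k+x0-.5,v/k+y0-.5)
R=[unproj(d,*c(u,v,300,200,6),.076) for u,v in [(466,150),(459,250),(447,400),(443,480)]]
R=np.array(R); print(R.round(4)); dd=R[0]-R[-1]; print("edge ang",np.degrees(np.arctan2(dd[1],dd[0])))
B=unproj(d,*c(381,150,300,200,6),.083); A=unproj(d,*c(358,570,300,200,6),.083); print("eyes",A,B,np.linalg.norm(A-B),np.degrees(np.arctan2(*(B-A)[1::-1])))
n=np.array([-dd[1],dd[0],0])/np.linalg.norm(dd); print("edge to eye b",(B-R[0])@n)
obs=fit.obs+[(d,(-.12,0,.083),c(381,150,300,200,6),1),(d,(0,0,.083),c(358,570,300,200,6),.5),(d,(.022-.195*np.cos(.6),.118,.19+.195*np.sin(.6)),c(443,232,300+170,260,6),1)]
def f(p): return np.concatenate([k*(proj(dd_,fit.w(p,X))[0]-uv) for dd_,X,uv,k in obs])
r=least_squares(f,[.524,-.103,-1.706],loss="soft_l1"); print(r.x); print(r.fun.reshape(-1,2).round(1))
for rr in (.19,.195,.2,.205): print(rr,proj(d,fit.w(r.x,(.022-rr*np.cos(.6),.118,.19+rr*np.sin(.6)))))
E
python3 fit2.py
```

```text
[[ 0.5616  0.0099  0.076 ]
 [ 0.5576 -0.0171  0.076 ]
 [ 0.5509 -0.0593  0.076 ]
 [ 0.5478 -0.0828  0.076 ]]
edge ang 81.52221144821402
eyes [ 0.52228911 -0.10252777  0.083     ] [0.53975929 0.01550398 0.083     ] 0.1193176442527113 81.58063065405953
edge to eye b 0.022447467855345928
[ 0.52305633 -0.10312171 -1.71673298]
[[ 0.3 -0.1]
 [ 0.1 -0.7]
 [ 0.1  0.2]
 [ 0.5  0. ]
 [-0.9 -0.2]
 [-1.   0.9]
 [ 0.4  0.1]
 [ 0.5 -0.1]
 [ 0.3  0.1]
 [-0.3 -0. ]]
0.19 [[539.65539685 300.50568132]]
0.195 [[543.01777002 298.13022683]]
0.2 [[546.48351907 295.68173919]]
0.205 [[550.05748587 293.15679772]]
```

```bash
cat > go.py <<'E'
import sys
from h import *
P=(.5231,-.1031,-1.7167)
def pw(X):
    c,s=np.cos(P[2]),np.sin(P[2]); return np.array([P[0]+c*X[0]-s*X[1],P[1]+s*X[0]+c*X[1],X[2]])
def toP(X):
    c,s=np.cos(P[2]),np.sin(P[2]); dx,dy=X[0]-P[0],X[1]-P[1]; return np.array([c*dx+s*dy,-s*dx+c*dy,X[2]])
def rot(s):
    q=s["eef_rot"]; return Ro.from_quat([q[1],q[2],q[3],q[0]]).as_matrix()
if __name__=="__main__":
    s=manip.get_state();Rt=rot(s)
    yaw=np.arctan2(Rt[1,0],Rt[0,0]); print("t",round(s["time"],2),"pressTCP mm",(toP(s["eef_pos"])*1000).round(1),"yaw-81.63deg",round(np.degrees(yaw)-81.64,2),"F",s["ft_force"].round(1),"gap",s["finger_gap"],"j",s["joints"].round(2))
    if len(sys.argv)>1:
        X=np.array([float(a) for a in sys.argv[1:4]])/1000
        print("tool delta cm",((pw(X)-s["eef_pos"])@Rt*100).round(2))
E
python3 go.py -122 118 345
```

```text
t 3.5 pressTCP mm [-200.6  -63.4  345.5] yaw-81.63deg 0.74 F [ 0.2 -0.  -0.2] gap 1.1456944582761747e-05 j [ 0.04 -0.03  1.51  0.    1.66  0.17]
tool delta cm [-8.09 18.04  0.05]
```

Emit:
carry_out(moves=[[[-1,2,0,0.013],[-1,2,0,0],[-1,2,0,0],[-1,2,0,0],[-1,2,0,0],[-1,2,0,0],[-1,2,0,0],[-1,2,0.5,0],[0,2,1,0],[0,0,1,0]]])

```text
time: 4.5
eef_pos: [0.6576, -0.0017, 0.3191]
eef_rot: [-0.0, 0.757, 0.653, -0.0]
ft_force: [-0.4, 0.7, 0.0]
finger_gap: 0.0005
```

```bash
python3 go.py -122 118 310
python3 - <<'E'
from h import *
s=manip.get_state(); d=manip.snapshot("wrist"); crop(d,0,0,640,400,1.25,"wr2")
d=manip.snapshot("top"); crop(d,250,80,200,170,4,"t2")
E
```

```text
t 4.5 pressTCP mm [-119.9  118.3  319.1] yaw-81.63deg -0.09 F [-0.4  0.7  0. ] gap 0.0005222709588686503 j [-0.13  0.33  1.16  0.    1.65  0.01]
tool delta cm [ 0.21 -0.03  0.91]
```

View pics/wr2.png

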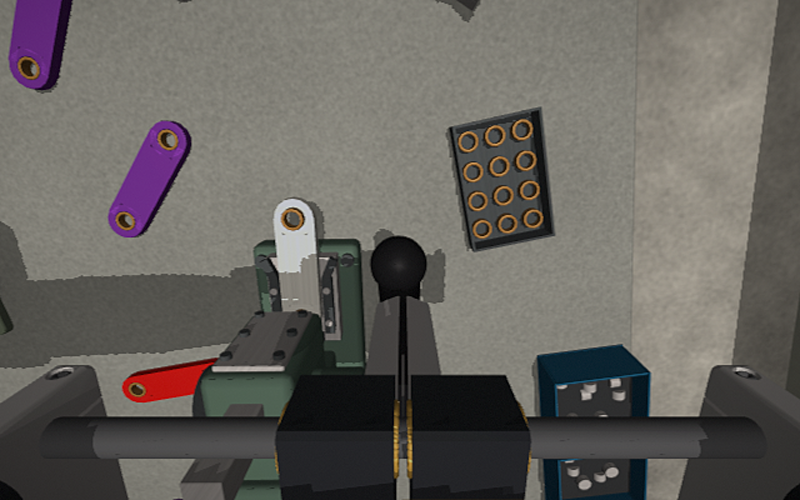

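View pics/t2.png

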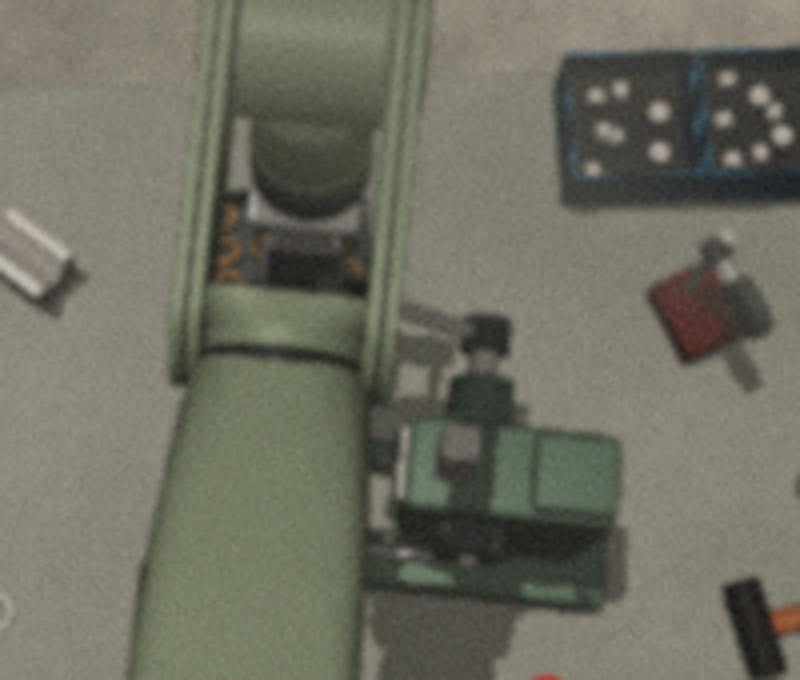

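Emit:
carry_out(moves=[[[0.2,0,0.6,0],[0,0,0.6,0],[0,0,0.6,0],[0,0,0.6,0],[0,0,0.6,0],[0,0,0.6,0],[0,0,0.6,0],[0,0,0.6,0],[0,0,0.6,0],[0,0,0.6,0]]])

```text
time: 5.6
eef_pos: [0.6569, 0.0013, 0.2606]
eef_rot: [-0.0, 0.757, 0.653, 0.001]
ft_force: [1.1, 2.2, 5.1]
finger_gap: 0.0007
```

```bash
python3 go.py -122 118 115
```

```text
t 5.6 pressTCP mm [-122.8  117.1  260.6] yaw-81.63deg -0.04 F [1.1 2.2 5.1] gap 0.0006543734334892079 j [-0.13  0.35  1.25  0.    1.54  0.02]
tool delta cm [-0.1   0.07 14.56]
```

Emit:
carry_out(moves=[[[0,0,0.6,0],[0,0,0.6,0],[0,0,0.6,0],[0,0,0.6,0],[0,0,0.6,0],[0,0,0.6,0],[0,0,0.6,0],[0,0,0.6,0],[0,0,0.6,0],[0,0,0.6,0]]])

```text
time: 6.6
eef_pos: [0.6573, 0.0032, 0.2012]
eef_rot: [-0.001, 0.757, 0.654, 0.002]
ft_force: [-0.3, 5.0, 7.3]
finger_gap: 0.0003
```

```bash
python3 go.py -122 118 115
```

```text
t 6.6 pressTCP mm [-124.7  117.3  201.2] yaw-81.63deg -0.01 F [-0.3  5.   7.3] gap 0.000338484136087592 j [-0.13  0.38  1.33  0.    1.43  0.02]
tool delta cm [-0.31  0.05  8.62]
```

Emit:
carry_out(moves=[[[0,0,0.6,0],[0,0,0.6,0],[0,0,0.6,0],[0,0,0.6,0],[0,0,0.6,0],[0,0,0.6,0],[0,0,0.6,0],[0,0,0.6,0],[0,0,0.6,0],[0,0,0.6,0]]])

```text
time: 7.6
eef_pos: [0.6583, -0.0009, 0.1446]
eef_rot: [0.003, 0.757, 0.653, 0.001]
ft_force: [-1.9, -0.9, 17.7]
finger_gap: 0.0008
```

Emit:
carry_out(moves=[[[0,0,0.5,0],[0,0,0.4,0],[0,0,0.4,0],[0,0,0.3,0],[0,0,0.3,0],[0,0,0.3,0],[0,0,0.2,0],[0,0,0.2,0],[0,0,0,0],[0,0,0,0]]])

```text
time: 8.6
eef_pos: [0.6622, -0.0008, 0.1204]
eef_rot: [0.006, 0.757, 0.653, 0.004]
ft_force: [2.5, -0.7, 16.3]
finger_gap: 0.0002
```

```bash
python3 go.py -122 118 115;  python3 - <<'E'
from h import *
d=manip.snapshot("wrist"); crop(d,0,0,640,400,1.25,"wr3")
E
```

```text
t 8.6 pressTCP mm [-121.4  122.7  120.4] yaw-81.63deg -0.06 F [ 2.5 -0.7 16.3] gap 0.00015754054466306938 j [-0.13  0.45  1.4  -0.    1.27  0.02]
tool delta cm [ 0.06 -0.48  0.54]
```

View pics/wr3.png

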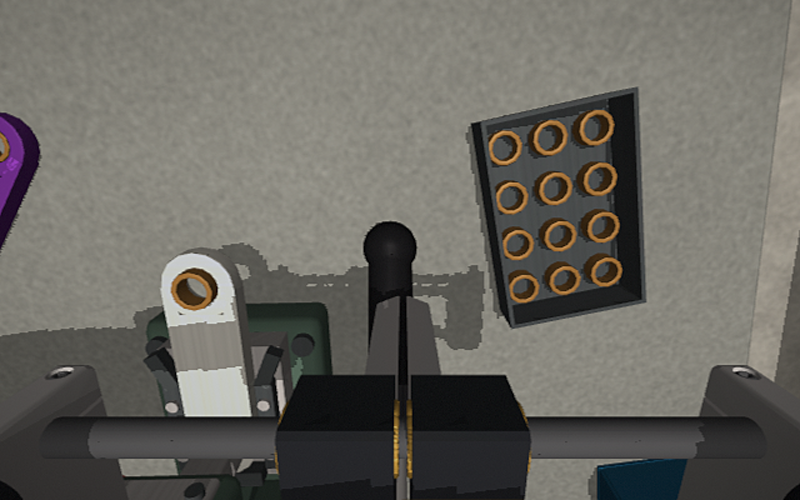

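Emit:
carry_out(moves=[[[0,-0.2,0.1,0],[0,-0.2,0.1,0],[0,-0.1,0.1,0],[0,0,0.1,0],[0,0,0.1,0],[0,0,0.1,0],[0,0,0.1,0],[0,0,0.1,0],[0,0,0,0],[0,0,0,0]]])

```text
time: 9.65
eef_pos: [0.661, -0.0009, 0.1145]
eef_rot: [0.009, 0.757, 0.653, 0.007]
ft_force: [6.8, -2.1, 17.8]
finger_gap: 0.0006
```

```bash
python3 go.py -122 118 115
```

```text
t 9.65 pressTCP mm [-121.2  121.5  114.5] yaw-81.63deg -0.07 F [ 6.8 -2.1 17.8] gap 0.0005789536728680244 j [-0.13  0.45  1.42 -0.    1.25  0.02]
tool delta cm [ 0.08 -0.35 -0.06]
```

Emit:
carry_out(moves=[[[0,0,0.1,0],[0,0,0.1,0],[0,0,0.1,0],[0,0,0.1,0],[0,0,0.1,0],[0,0,0.1,0],[0,0,0.1,0],[0,0,0.1,0],[0,0,0,0],[0,0,0,0]]])

```text
time: 10.65
eef_pos: [0.6619, 0.0011, 0.1098]
eef_rot: [0.009, 0.757, 0.653, 0.009]
ft_force: [2.8, 3.6, 29.7]
finger_gap: 0.0003
```

```bash
python3 go.py -122 118 115
```

```text
t 10.65 pressTCP mm [-123.3  122.2  109.8] yaw-81.63deg -0.05 F [ 2.8  3.6 29.7] gap 0.00034803318837427856 j [-0.13  0.45  1.42  0.    1.24  0.02]
tool delta cm [-0.13 -0.41 -0.53]
```

Emit:
carry_out(moves=[[[0,-0.1,0.1,0],[0,-0.1,0.1,0],[0,0,0.1,0],[0,0,0,0],[0,0,0,0],[0,0,0,0],[0,0,0,0],[0,0,0,0],[0,0,0,0],[0,0,0,0]]])

```text
time: 11.65
eef_pos: [0.6619, 0.0009, 0.1093]
eef_rot: [0.011, 0.757, 0.653, 0.01]
ft_force: [2.9, 2.0, 35.6]
finger_gap: 0.0004
```

```bash
python3 go.py -122 118 115;  python3 - <<'E'
from h import *
d=manip.snapshot("scene"); crop(d,240,100,140,120,5,"s4")
E
```

```text
t 11.65 pressTCP mm [-123.1  122.2  109.3] yaw-81.63deg -0.04 F [ 2.9  2.  35.6] gap 0.0004311512505980375 j [-0.13  0.45  1.43  0.    1.23  0.02]
tool delta cm [-0.11 -0.4  -0.58]
```

View pics/s4.png

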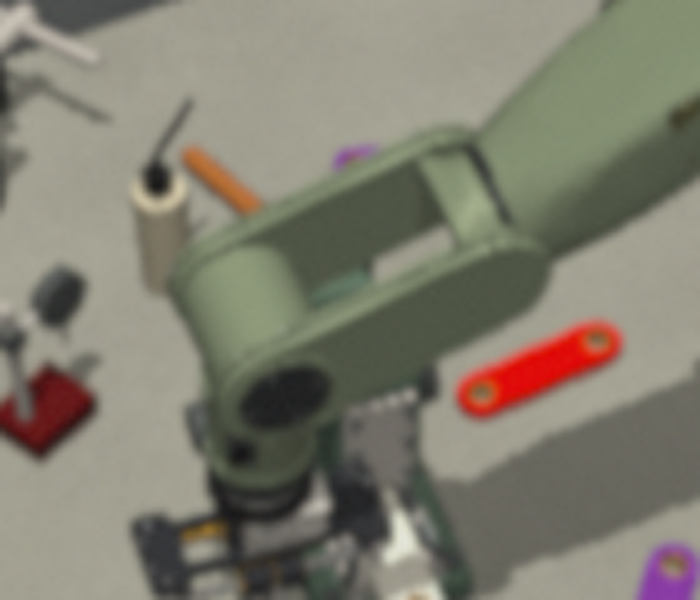

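Emit:
carry_out(moves=[[[0,0,-0.8,0],[0,0,-0.8,0],[0,0,-0.8,0],[0,0,-0.8,0],[0,0,-0.8,0],[0,0,-0.8,0],[0,0,-1,0],[0,0,-1,0],[0,0,-1,0],[0,0,-1,0]]])

```text
time: 12.7
eef_pos: [0.6474, 0.0054, 0.1828]
eef_rot: [-0.004, 0.757, 0.654, 0.0]
ft_force: [-4.0, 6.6, 5.3]
finger_gap: 0.0008
```

Emit:
carry_out(moves=[[[0,0,-1,0],[0,0,-1,0],[0,0,-1,0],[0,0,-1,0],[0,0,-1,0],[0,0,-1.2,0],[0,0,-1.2,0],[0,0,-1.2,0],[0,0,-1.2,0],[0,0,-1.2,0]]])

```text
time: 13.7
eef_pos: [0.6497, 0.0017, 0.2944]
eef_rot: [0.0, 0.757, 0.653, 0.0]
ft_force: [-1.1, -2.5, 2.0]
finger_gap: 0.0006
```

```bash
python3 go.py -122 118 345
```

```text
t 13.7 pressTCP mm [-122.1  110.   294.4] yaw-81.63deg -0.07 F [-1.1 -2.5  2. ] gap 0.0005836428395614376 j [-0.13  0.32  1.22  0.    1.6   0.02]
tool delta cm [-0.01  0.8  -5.06]
```

Emit:
carry_out(moves=[[[0,0,-1.5,0],[0,0,-1.5,0],[0,0,-1.5,0],[0.4,-1.6,-0.5,0],[0.4,-1.6,0,0],[0.4,-1.6,0,0],[0.4,-1.6,0,0],[0.4,-1.6,0,0],[0.4,-1.6,0,0],[0.4,-1.4,0,0]]])

```text
time: 14.7
eef_pos: [0.5445, 0.0469, 0.3444]
eef_rot: [-0.0, 0.757, 0.654, 0.001]
ft_force: [-1.0, -0.4, 0.1]
finger_gap: 0.0006
```

```bash
python3 go.py -100 0 345;  python3 - <<'E'
from h import *
s=manip.get_state();d=manip.snapshot("wrist"); d=wristcam(d,s); np.savez("w5.npz",**d); crop(d,0,0,640,400,1.25,"wr5")
d=manip.snapshot("scene"); crop(d,240,100,140,120,5,"s5")
E
```

```text
t 14.7 pressTCP mm [-151.5   -0.7  344.4] yaw-81.63deg -0.0 F [-1.  -0.4  0.1] gap 0.0005893384436406129 j [-0.07  0.07  1.41  0.    1.66  0.07]
tool delta cm [-5.15  0.07 -0.07]
```

View pics/wr5.png

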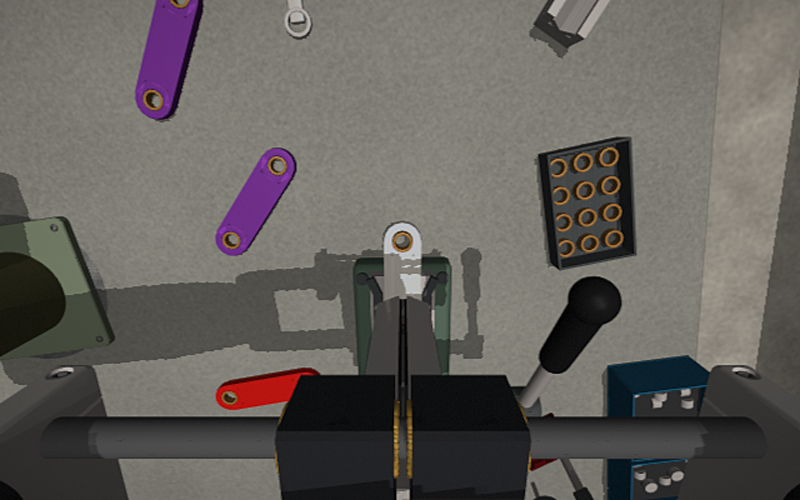

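View pics/s5.png

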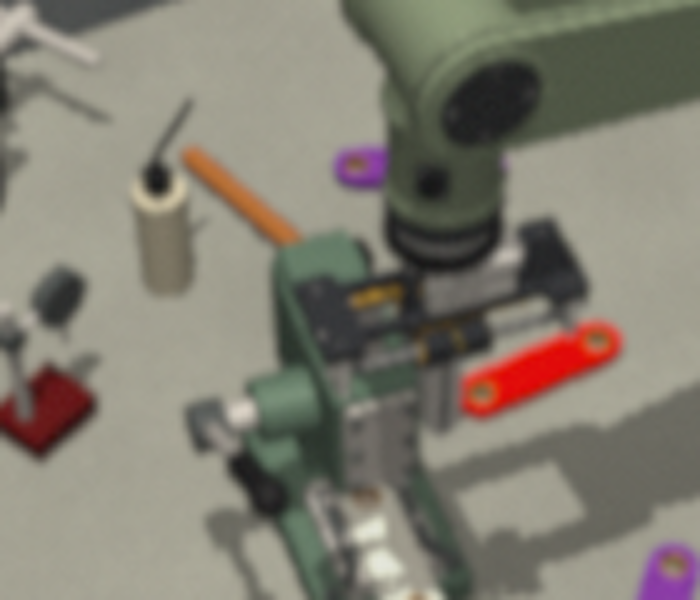

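Emit:
carry_out(moves=[[[-1,0,1,0],[-1,0,2,0],[-1,0,2,0],[-1,0.1,2.5,0],[-1,0,2.5,0],[0,0,2.5,0],[0,0,2.5,0],[0,0,2.5,0],[0,0,2.5,0],[0,0,2,0]]], grip=7)

```text
time: 15.8
eef_pos: [0.538, -0.0049, 0.1209]
eef_rot: [-0.001, 0.757, 0.653, -0.001]
ft_force: [0.5, -0.2, -0.7]
finger_gap: 0.0695
```

```bash
python3 go.py -100 0 55;  python3 - <<'E'
from h import *
s=manip.get_state();d=manip.snapshot("wrist"); d=wristcam(d,s); np.savez("w6.npz",**d); crop(d,0,0,640,400,1.25,"wr6")
E
```

```text
t 15.8 pressTCP mm [-99.3   0.4 120.9] yaw-81.63deg -0.11 F [ 0.5 -0.2 -0.7] gap 0.06948450943835008 j [-0.17  0.22  1.72  0.    1.21 -0.02]
tool delta cm [ 0.07 -0.03  6.59]
```

View pics/wr6.png

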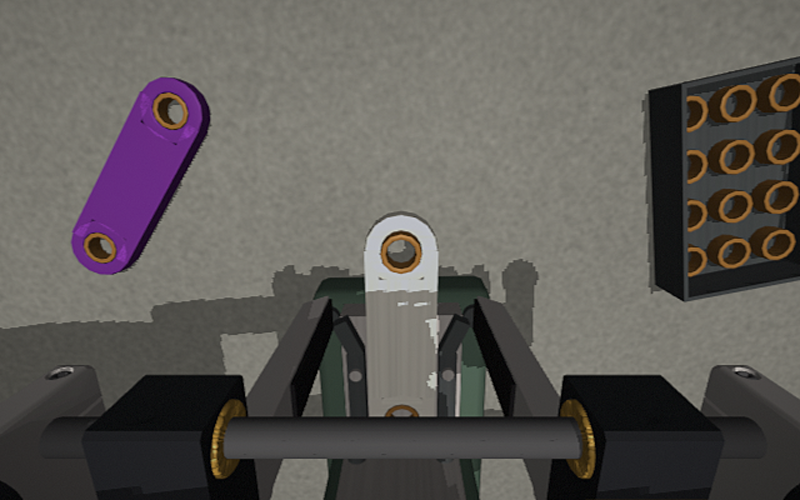

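Emit:
carry_out(moves=[[[0,0,1,0],[0,0,1.2,0],[0,0,1.2,0],[0,0,1,0],[0,0,1,0],[0,0,0.8,0],[0,0,0.4,0],[0,0,0,0],[0,0,0,0],[0,0,0,0]]])

```text
time: 16.85
eef_pos: [0.5391, -0.0042, 0.058]
eef_rot: [0.0, 0.757, 0.653, 0.0]
ft_force: [0.2, 0.6, 0.3]
finger_gap: 0.0701
```

Emit:
carry_out(moves=[[[0,0,0,0],[0,0,0,0],[0,0,0,0],[0,0,0,0],[0,0,0,0],[0,0,0,0],[0,0,0,0],[0,0,0,0],[0,0,0,0],[0,0,0,0]]], grip=3.5, force=50)

```text
time: 17.85
eef_pos: [0.5383, -0.0039, 0.0575]
eef_rot: [-0.0, 0.757, 0.653, -0.0]
ft_force: [-2.0, 1.1, 2.0]
finger_gap: 0.0433
```

```bash
python3 go.py -100 0 55
```

```text
t 17.85 pressTCP mm [-100.3    0.6   57.5] yaw-81.63deg -0.06 F [-2.   1.1  2. ] gap 0.04334881427748764 j [-0.17  0.3   1.76  0.    1.08 -0.02]
tool delta cm [-0.03 -0.06  0.25]
```

Run:
```python
from h import *
from go import *
d=dict(np.load("w5.npz"))
for n,(u,v),z in [("purple top",(288,150),.014),("purple right",(297,172),.014),("tray TL",(540,153),.035),("tray BL",(553,268),.0),("vee left bot",(530,37),0),("vee bot",(562,55),0),("spanner tip",(298,38),.0)]:
    print(n,unproj(d,u/1.25-.4,v/1.25-.4,z).round(3))
print(pw((-.23,0,0)))
```

```text
purple top [0.413 0.134 0.014]
purple right [0.419 0.107 0.014]
tray TL [0.717 0.087 0.035]
tray BL [ 0.74  -0.075  0.   ]
vee left bot [0.723 0.22  0.   ]
vee bot [0.76  0.195 0.   ]
spanner tip [0.451 0.259 0.   ]
[0.55653891 0.12445623 0.        ]
```

Emit:
carry_out(moves=[[[0,0,-0.5,0],[0,0,-0.5,0],[0.5,0,0,0],[1.2,0,0,0],[1.6,0,0,0],[1.6,0,0,0],[1.6,0,0,0],[1.6,0,0,0],[1.5,0,-0.5,0],[1.5,0,-1,0]]])

```text
time: 18.85
eef_pos: [0.554, 0.1073, 0.082]
eef_rot: [-0.001, 0.757, 0.653, -0.001]
ft_force: [-0.0, -1.0, -3.3]
finger_gap: 0.0438
```

```bash
python3 go.py -230 0 75;  python3 - <<'E'
from h import *
s=manip.get_state();d=manip.snapshot("wrist"); d=wristcam(d,s); np.savez("w7.npz",**d); crop(d,0,0,640,400,1.25,"wr7")
d=manip.snapshot("scene"); crop(d,240,140,140,120,5,"s7")
E
```

```text
t 18.85 pressTCP mm [-212.6   -0.    82. ] yaw-81.63deg -0.03 F [-0.  -1.  -3.3] gap 0.04382211847459649 j [ 0.04  0.32  1.68 -0.    1.15  0.18]
tool delta cm [1.74 0.01 0.7 ]
```

View pics/wr7.png

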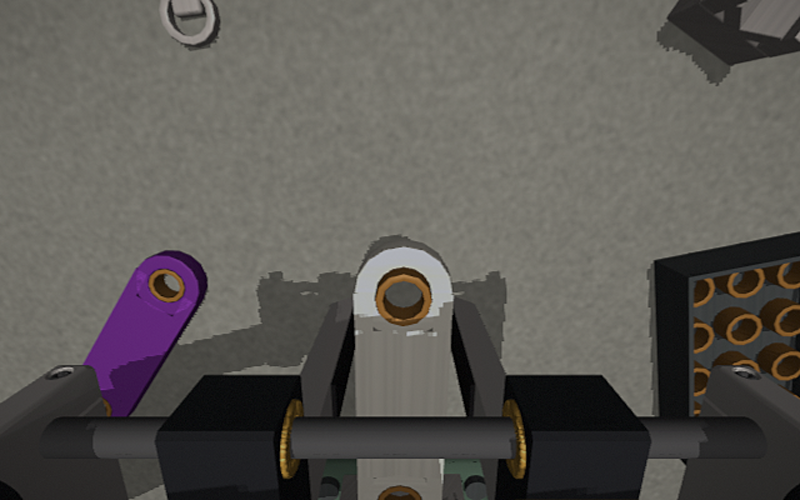

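View pics/s7.png

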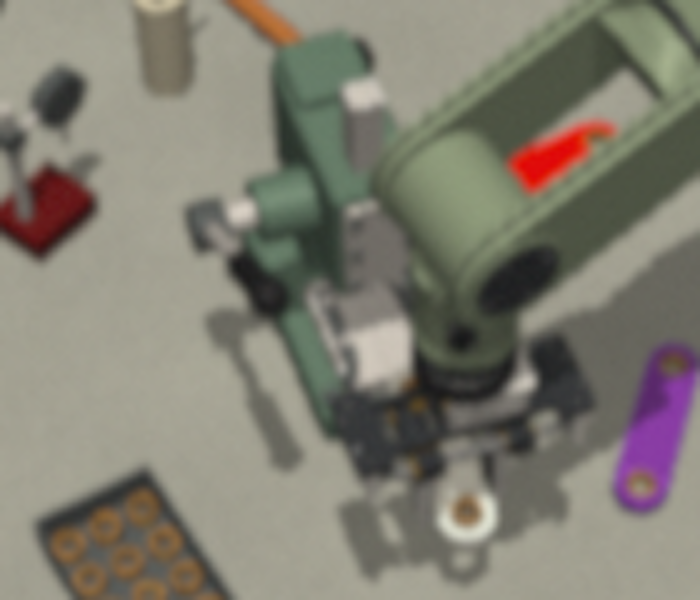

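Emit:
carry_out(moves=[[[0,-1.5,0,-0.1],[0,-1.5,0,-0.14],[0,0,0,-0.14],[0,0,0,-0.14],[0,0,0,-0.14],[0,0,0,-0.14],[0,0,0,-0.14],[0,0,0,-0.14],[0,0,0,-0.14],[0,0,0,-0.14]]])

```text
time: 19.95
eef_pos: [0.525, 0.108, 0.0828]
eef_rot: [0.0, 0.175, 0.985, -0.0]
ft_force: [0.2, 0.4, -3.2]
finger_gap: 0.0435
```

Emit:
carry_out(moves=[[[0,0,1,-0.14],[0,0,1,-0.07],[0,0,1,0],[0,0,1,0],[0,0,1,0],[0,0,0.8,0],[0,0,0.5,0],[0,0,0.3,0],[0,0,0,0],[0,0,0,0]]])

```text
time: 20.95
eef_pos: [0.5253, 0.1087, 0.0167]
eef_rot: [0.0, 0.074, 0.997, 0.0]
ft_force: [-0.2, 0.7, -3.6]
finger_gap: 0.0429
```

```bash
python3 go.py -230 0 75;  python3 - <<'E'
from h import *
s=manip.get_state();print(s["eef_pos"]);d=manip.snapshot("wrist"); d=wristcam(d,s); np.savez("w8.npz",**d); crop(d,0,0,640,400,1.25,"wr8")
d=manip.snapshot("scene"); crop(d,240,140,140,120,5,"s8")
E
```

```text
t 20.95 pressTCP mm [-209.8  -28.6   16.7] yaw-81.63deg 89.89 F [-0.2  0.7 -3.6] gap 0.04290955067592544 j [ 0.04  0.36  1.78 -0.    1.   -1.38]
tool delta cm [-2.86  2.02 -5.83]
[0.52529517 0.10866901 0.01670467]
```

View pics/wr8.png

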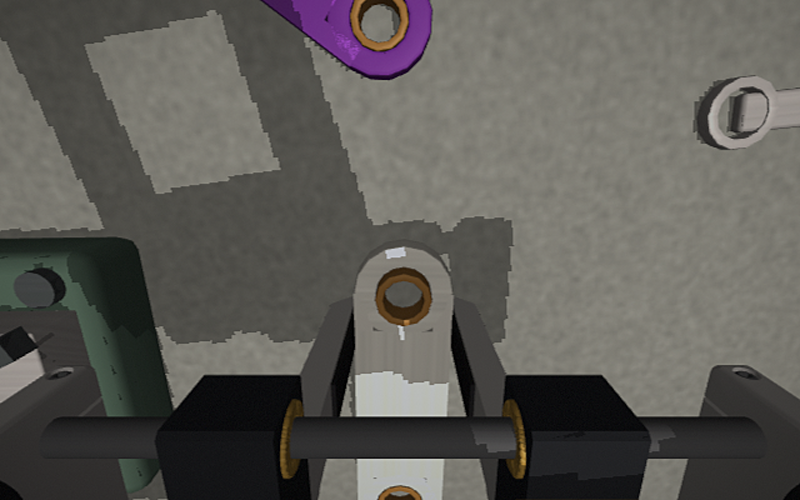

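View pics/s8.png

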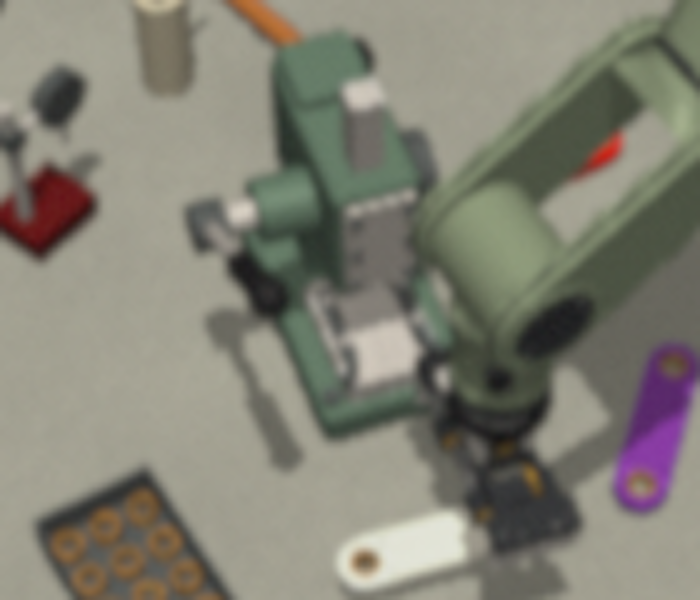

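Emit:
carry_out(moves=[[[0,0,0.3,0],[0,0,0.3,0],[0,0,0.3,0],[0,0,0.2,0],[0,0,0.1,0],[0,0,0,0],[0,0,0,0],[0,0,0,0],[0,0,0,0],[0,0,0,0]]])

```text
time: 22.05
eef_pos: [0.525, 0.1086, 0.0045]
eef_rot: [0.0, 0.074, 0.997, -0.0]
ft_force: [-0.7, -0.2, -3.8]
finger_gap: 0.0434
```

```bash
python3 go.py
```

```text
t 22.05 pressTCP mm [-209.8  -28.9    4.5] yaw-81.63deg 89.89 F [-0.7 -0.2 -3.8] gap 0.04336519772405437 j [ 0.04  0.38  1.79 -0.    0.97 -1.38]
```

Emit:
carry_out(moves=[[[0,0,0.1,0],[0,0,0.1,0],[0,0,0,0],[0,0,0,0],[0,0,0,0],[0,0,0,0],[0,0,0,0],[0,0,0,0],[0,0,0,0],[0,0,0,0]]])

```text
time: 23.05
eef_pos: [0.525, 0.1086, 0.0025]
eef_rot: [0.0, 0.074, 0.997, -0.0]
ft_force: [-0.5, 0.2, -2.9]
finger_gap: 0.0435
```

Emit:
carry_out(moves=[[[0,0,0,0],[0,0,0,0],[0,0,0,0],[0,0,0,0],[0,0,0,0],[0,0,-1,0],[0,0,-2,0],[0,0,-3,0],[0,0,-3,0],[0,0,-3,0]]], grip=7.5)

```text
time: 24.05
eef_pos: [0.5249, 0.1086, 0.1243]
eef_rot: [0.0, 0.074, 0.997, 0.0]
ft_force: [-0.3, -0.3, -0.6]
finger_gap: 0.075
```

```bash
python3 go.py;  python3 - <<'E'
from h import *
s=manip.get_state();print(s["eef_pos"]);d=manip.snapshot("wrist"); d=wristcam(d,s); np.savez("w9.npz",**d); crop(d,0,0,640,400,1.25,"wr9")
E
```

```text
t 24.05 pressTCP mm [-209.7  -29.   124.3] yaw-81.63deg 89.89 F [-0.3 -0.3 -0.6] gap 0.07497380960677454 j [ 0.04  0.21  1.72  0.    1.22 -1.38]
[0.5248852  0.10863916 0.12429933]
```

View pics/wr9.png

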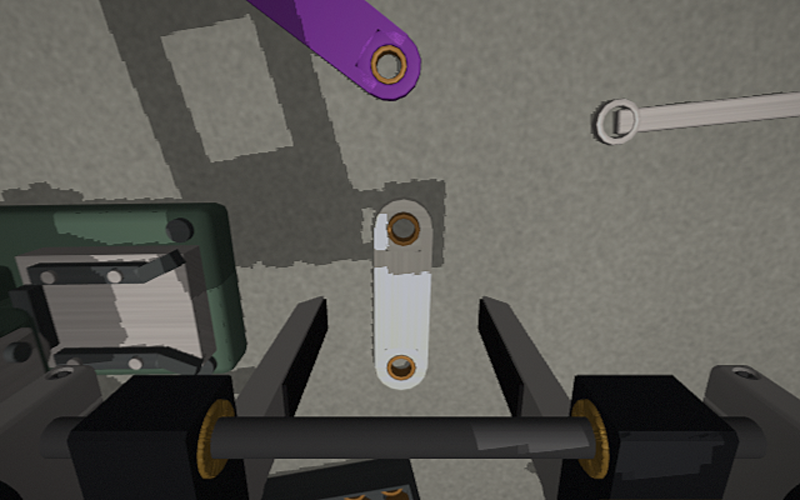

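Run:
```python
from h import *
d=dict(np.load("w9.npz")); crop(d,285,150,75,170,4.4,"wr9b"); 
c=lambda u,v:(u/1.25-.4,v/1.25-.4)
```

```text
(no output)
```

View pics/wr9b.png

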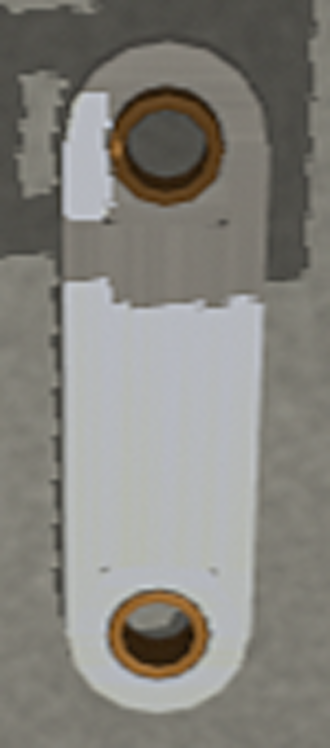

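Run:
```python
from h import *
from go import *
d=dict(np.load("w9.npz"))
B=unproj(d,322.2,182.7,.021); 
for z in (.014,.018,.021):
    A=unproj(d,320.6,293.6,z); print(z,A,np.linalg.norm((A-B)[:2]))
A=unproj(d,320.6,293.6,.014); C=(A+B)/2; u=(A-B)[:2]/np.linalg.norm((A-B)[:2]); print(C,np.degrees(np.arctan2(u[1],u[0])))
G=C[:2]+.04*u; print("grip",G)
s=manip.get_state();Rt=rot(s); print("delta now tool cm",(np.r_[G,.0044]-s["eef_pos"])@Rt*100)
```

```text
0.014 [0.62487122 0.09181182 0.014     ] 0.12048236966916118
0.018 [0.62232897 0.09221413 0.018     ] 0.11790850967586812
0.021 [0.62042229 0.09251587 0.021     ] 0.11597811542396565
[0.56541255 0.10148996 0.0175    ] -9.245006852054335
grip [0.60489296 0.09506369]
delta now tool cm [-7.5706855  -0.28188008 12.65074151]
```

Emit:
carry_out(moves=[[[0,0,2,0],[0,0,2,0],[0,0,2,0],[0,0,2,0],[0,0,2,0],[0,0,1,0],[0,0,0.6,0],[0,0,0.4,0],[0,0,0,0],[0,0,0,0]]])

```text
time: 25.1
eef_pos: [0.5257, 0.1087, 0.0032]
eef_rot: [0.001, 0.074, 0.997, 0.0]
ft_force: [-0.3, 0.7, 0.3]
finger_gap: 0.0751
```

Emit:
carry_out(moves=[[[0,0,0,0],[0,0,0,0],[0,0,0,0],[0,0,0,0],[0,0,0,0],[0,0,0,0],[0,0,-0.5,0],[0,0,-0.7,0],[0,0,-0.8,-0.05],[0,0,0,-0.1]]], grip=3.5, force=50)

```text
time: 26.1
eef_pos: [0.5255, 0.1087, 0.0235]
eef_rot: [0.001, -0.003, 1.0, 0.0]
ft_force: [0.2, 0.4, -3.7]
finger_gap: 0.0435
```

Emit:
carry_out(moves=[[[0,0,0,-0.14],[0,0,0,-0.14],[0,0,0,-0.14],[0,0,0,-0.14],[0,0,0,-0.14],[0,0,0,-0.14],[0,0,0,-0.14],[0,0,0,-0.14],[0,0,0,-0.1],[0,0,0,0]]])

```text
time: 27.1
eef_pos: [0.5245, 0.1086, 0.0224]
eef_rot: [-0.0, -0.574, 0.819, 0.0]
ft_force: [0.7, -0.3, -2.7]
finger_gap: 0.0436
```

```bash
python3 go.py
```

```text
t 27.1 pressTCP mm [-209.6  -29.4   22.4] yaw-81.63deg -191.61 F [ 0.7 -0.3 -2.7] gap 0.0436435957428081 j [ 0.04  0.35  1.78 -0.    1.01 -2.75]
```

Emit:
carry_out(moves=[[[0,0,0.6,0],[0,0,0.6,0],[0,0,0.4,0],[0,0,0.2,0],[0,0,0.15,0],[0,0,0,0],[0,0,0,0],[0,0,0,0],[0,0,0,0],[0,0,0,0]]])

```text
time: 28.1
eef_pos: [0.5252, 0.1087, 0.0031]
eef_rot: [0.0, -0.574, 0.819, -0.0]
ft_force: [-0.3, 0.6, -2.2]
finger_gap: 0.0431
```

Emit:
carry_out(moves=[[[0,0,0,0],[0,0,0,0],[0,0,0,0],[0,0,0,0],[0,0,-1,0],[0,0,-2,0],[0,0,-3,0],[0,0,-3,0],[0,0,-3,0],[0,0,0,0]]], grip=7.5)

```text
time: 29.1
eef_pos: [0.5292, 0.1089, 0.1288]
eef_rot: [0.005, -0.574, 0.819, -0.003]
ft_force: [-0.1, 1.0, 0.5]
finger_gap: 0.0749
```

```bash
python3 go.py;  python3 - <<'E'
from h import *
s=manip.get_state();print(s["eef_pos"]);d=manip.snapshot("wrist"); d=wristcam(d,s); np.savez("w10.npz",**d); crop(d,0,0,640,400,1.25,"wr10")
crop(d,285,150,75,170,4.4,"wr10b"); 
E
```

```text
t 29.1 pressTCP mm [-210.6  -24.8  128.8] yaw-81.63deg -191.6 F [-0.1  1.   0.5] gap 0.07486496946404726 j [ 0.04  0.2   1.71 -0.    1.21 -2.75]
[0.52922685 0.10888114 0.12876564]
```

View pics/wr10.png

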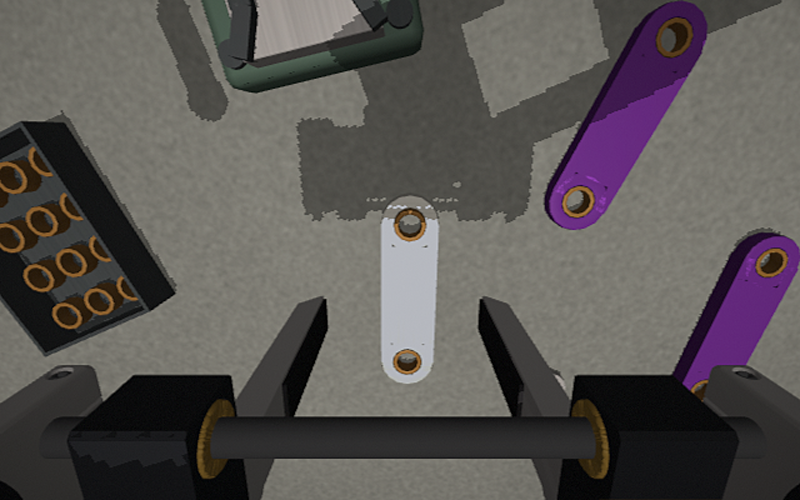

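View pics/wr10b.png

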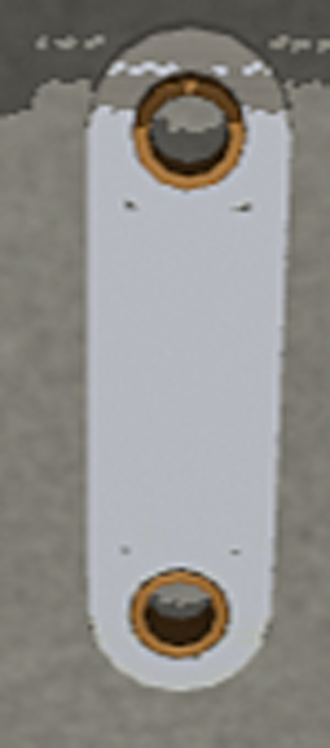

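Run:
```python
from h import *
from go import *
d=dict(np.load("w10.npz"))
B=unproj(d,327.45,179.3,.021); A=unproj(d,325.4,288.8,.014); print(A,B,np.linalg.norm((A-B)[:2])); C=(A+B)/2; u=(A-B)[:2]/np.linalg.norm((A-B)[:2]); ang=np.degrees(np.arctan2(u[1],u[0])); print(C,ang)
G=C[:2]+.04*u; print("grip",G)
s=manip.get_state();Rt=rot(s);print(s["eef_pos"],s["eef_rot"],s["joint_vel"].round(3)); yaw=np.degrees(np.arctan2(Rt[1,0],Rt[0,0]))
print("delta now tool cm",(np.r_[G,.005]-s["eef_pos"])@Rt*100, "turn rad",-np.radians(ang-yaw), yaw)
```

```text
[0.56084301 0.20170058 0.014     ] [0.51851808 0.0896069  0.021     ] 0.1198181645906299
[0.53968054 0.14565374 0.0175    ] 69.31420024283976
grip [0.55381026 0.18307501]
[0.52734955 0.10877041 0.12615392] [ 0.00285627 -0.57379867  0.81898936 -0.00183307] [-0.001  0.046  0.06   0.001 -0.007  0.001]
delta now tool cm [-7.85616576  0.12668125 12.13510488] turn rad -3.129064379452746 -109.96798252452453
```

Emit:
carry_out(moves=[[[-4,0.1,0,0],[-3.8,0,0,0.14],[0,0,0,0.14],[0,0,0,0.14],[0,0,0,0.14],[0,0,0,0.14],[0,0,0,0.14],[0,0,0,0.14],[0,0,0,0.14],[0,0,0,0.14]]])

```text
time: 30.15
eef_pos: [0.5491, 0.182, 0.1209]
eef_rot: [-0.002, 0.022, 1.0, -0.0]
ft_force: [0.1, 0.2, -0.3]
finger_gap: 0.0752
```

Emit:
carry_out(moves=[[[0,0,0,0.14],[0,0,0,0.14],[0,0,0,0.14],[0,0,0,0.14],[0,0,0,0.14],[0,0,0,0.14],[0,0,0,0.14],[0,0,0,0.14],[0,0,0,0.14],[0,0,0,0.14]]])

```text
time: 31.15
eef_pos: [0.5492, 0.182, 0.1209]
eef_rot: [-0.001, 0.661, 0.751, -0.001]
ft_force: [0.1, 0.4, 0.3]
finger_gap: 0.075
```

Emit:
carry_out(moves=[[[0,0,0,0.14],[0,0,0,0.14],[0,0,1,0.14],[0,0,1,0.07],[0,0,1,0],[0,0,1,0],[0,0,1,0],[0,0,0,0],[0,0,0,0],[0,0,0,0]]])

```text
time: 32.15
eef_pos: [0.5512, 0.1824, 0.0735]
eef_rot: [0.0, 0.821, 0.57, 0.001]
ft_force: [0.3, 0.5, 0.2]
finger_gap: 0.075
```

```bash
python3 go.py;  python3 - <<'E'
from h import *
from go import *
s=manip.get_state();d=manip.snapshot("wrist"); d=wristcam(d,s); np.savez("w11.npz",**d); crop(d,0,0,640,400,1.25,"wr11",proj(d,[[.5608,.2017,.014],[.5185,.0896,.021]]))
Rt=rot(s);G=np.array([.5538,.1831,.003]); print((G-s["eef_pos"])@Rt*100, "yaw err", np.degrees(np.arctan2(Rt[1,0],Rt[0,0]))-69.3)
E
```

```text
t 32.15 pressTCP mm [-286.6  -13.7   73.5] yaw-81.63deg -12.08 F [0.3 0.5 0.2] gap 0.07504803635405606 j [0.17 0.36 1.64 0.   1.14 0.53]
[0.15200034 0.21388112 7.04923189] yaw err 0.26071881716829637
```

View pics/wr11.png

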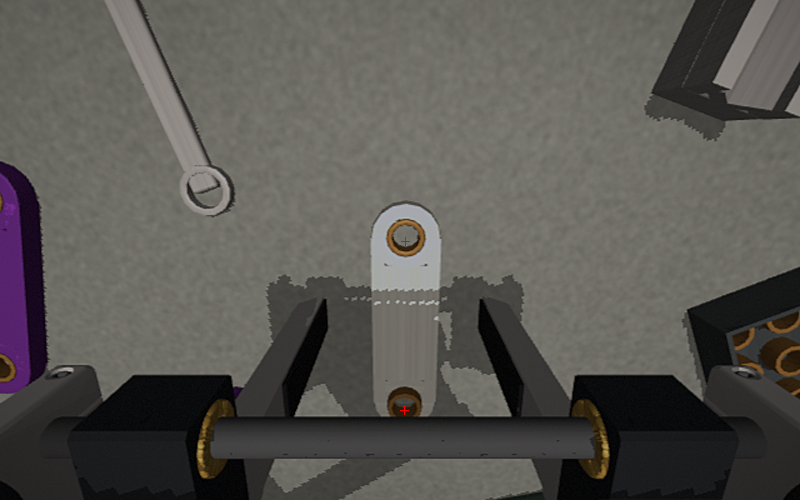

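Emit:
carry_out(moves=[[[0.1,0.2,1,0],[0,0,1.2,0],[0,0,1.2,0],[0,0,1.2,0],[0,0,1,0],[0,0,0.8,0],[0,0,0.4,0],[0,0,0.2,0],[0,0,0,0],[0,0,0,0]]])

```text
time: 33.2
eef_pos: [0.5533, 0.1826, 0.0034]
eef_rot: [0.0, 0.821, 0.57, 0.0]
ft_force: [1.0, -0.5, -0.8]
finger_gap: 0.075
```

Emit:
carry_out(moves=[[[0,0,0,0],[0,0,0,0],[0,0,0,0],[0,0,0,0],[0,0,0,0],[0,0,0,0],[0,0,-1,0],[0,0,-2,0],[0,0,-2,0],[0,0,-2,0]]], grip=3.5, force=50)

```text
time: 34.2
eef_pos: [0.5519, 0.1824, 0.0732]
eef_rot: [-0.0, 0.821, 0.57, -0.001]
ft_force: [-0.5, 1.1, -3.8]
finger_gap: 0.0432
```

```bash
python3 go.py -200 0 70
python3 - <<'E'
from h import *
s=manip.get_state();d=manip.snapshot("wrist"); d=wristcam(d,s); np.savez("w12.npz",**d);crop(d,0,0,640,400,1.25,"wr12")
d=manip.snapshot("scene"); crop(d,240,140,140,120,5,"s12")
E
```

```text
t 34.2 pressTCP mm [-286.7  -13.    73.2] yaw-81.63deg -12.1 F [-0.5  1.1 -3.8] gap 0.043238668104933146 j [0.17 0.36 1.64 0.   1.14 0.53]
tool delta cm [-8.2   3.09  0.32]
```

View pics/wr12.png

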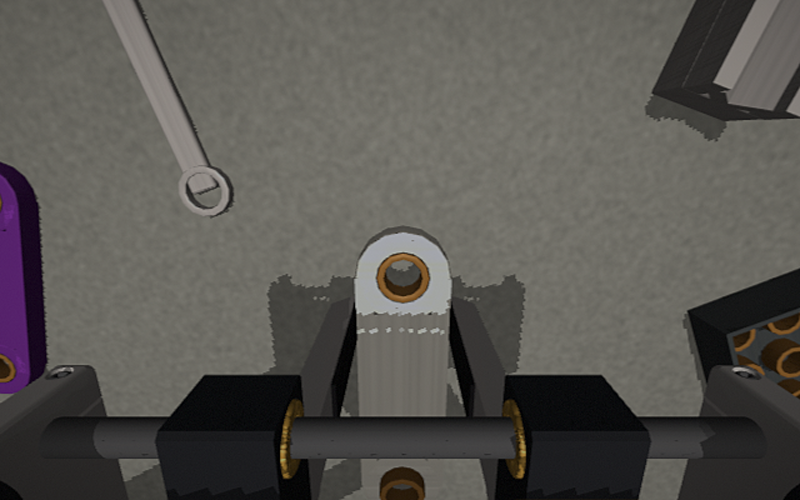

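View pics/s12.png

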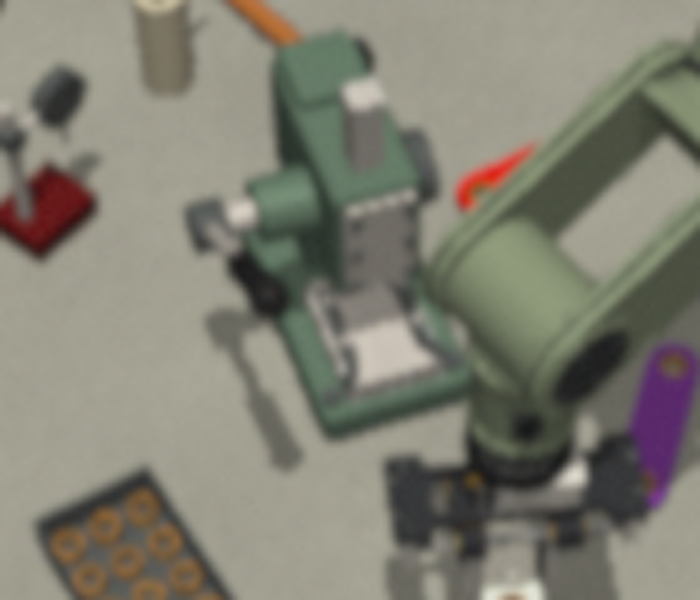

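Run:
```python
from h import *
from go import *
d=dict(np.load("w12.npz")); s=manip.get_state(); Rt=rot(s)
A=unproj(d,403/1.25-.4,278/1.25-.4,.084); print(((A-s["eef_pos"])@Rt*1000).round(1))
B=unproj(d,402.5/1.25-.4,487/1.25-.4,.091); print(((B-s["eef_pos"])@Rt*1000).round(1))
```

```text
[21.1 -2.4 -7.9]
[-91.5  -2.6 -15.2]
```

Emit:
carry_out(moves=[[[0,0,0,-0.1],[0,0,0,-0.11],[-1,0.3,0,0],[-1.5,0.3,0,0],[-1.5,0.3,0,0],[-1.5,0.3,0,0],[-1.5,0.15,0,0],[-1.2,0,0,0],[0,0,0,0],[0,0,0,0]]])

```text
time: 35.3
eef_pos: [0.5542, 0.0992, 0.0731]
eef_rot: [-0.0, 0.758, 0.653, 0.0]
ft_force: [-0.0, 0.1, -4.0]
finger_gap: 0.0433
```

```bash
python3 go.py -100 0.5 70
python3 - <<'E'
from h import *
s=manip.get_state();d=manip.snapshot("wrist"); d=wristcam(d,s); np.savez("w13.npz",**d);crop(d,0,0,640,400,1.25,"wr13")
d=manip.snapshot("scene"); crop(d,260,140,100,100,6,"s13")
E
```

```text
t 35.3 pressTCP mm [-204.6    1.3   73.1] yaw-81.63deg -0.13 F [-0.   0.1 -4. ] gap 0.04327291924703856 j [0.02 0.32 1.69 0.   1.13 0.17]
tool delta cm [-10.46  -0.06   0.3 ]
```

View pics/wr13.png

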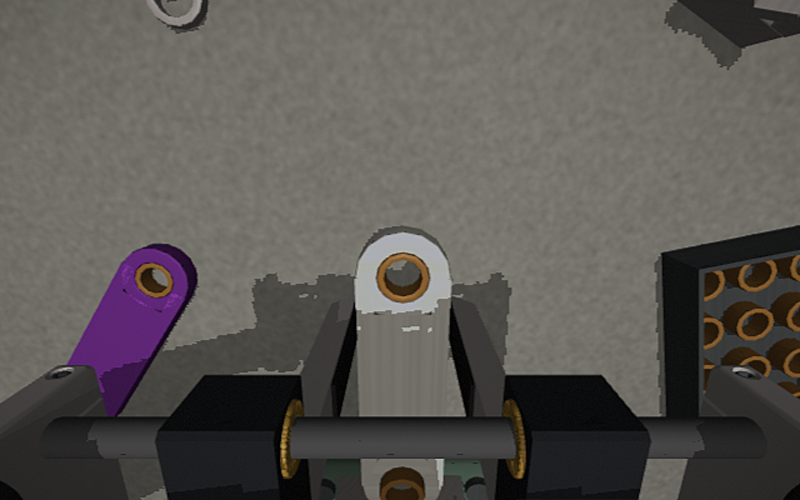

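View pics/s13.png

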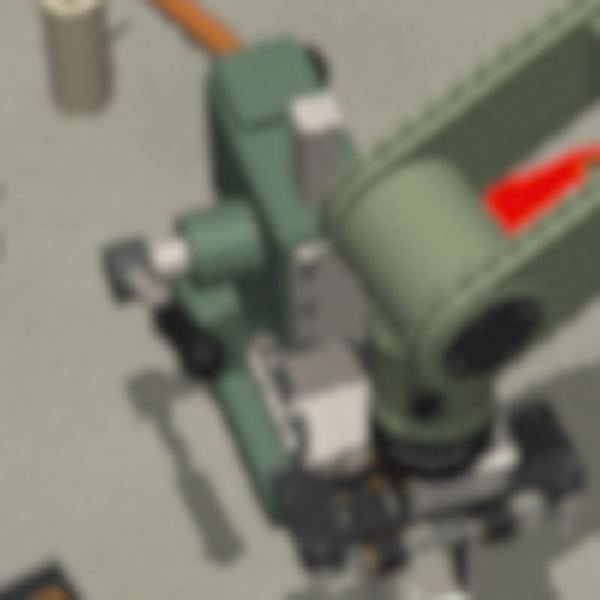

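Emit:
carry_out(moves=[[[-1,-0.05,0.1,0],[-1,0,0,0],[-1,0,0,0],[-1,0,0,0],[-1,0,0,0],[-1,0,0,0],[-1,0,0,0],[-1,0,0,0],[-0.7,0,0,0],[0,0,0,0]]])

```text
time: 36.4
eef_pos: [0.5409, 0.0124, 0.072]
eef_rot: [0.0, 0.758, 0.653, -0.0]
ft_force: [-0.4, 0.1, -3.2]
finger_gap: 0.0435
```

```bash
python3 go.py -99 0.5 66
python3 - <<'E'
from h import *
s=manip.get_state();d=manip.snapshot("wrist"); d=wristcam(d,s); np.savez("w14.npz",**d);crop(d,0,0,640,400,1.25,"wr14")
d=manip.snapshot("scene"); crop(d,260,140,100,100,6,"s14")
E
```

```text
t 36.4 pressTCP mm [-116.9    0.8   72. ] yaw-81.63deg -0.14 F [-0.4  0.1 -3.2] gap 0.04350197986904164 j [-0.14  0.28  1.74 -0.    1.11  0.01]
tool delta cm [-1.79 -0.03  0.6 ]
```

View pics/wr14.png

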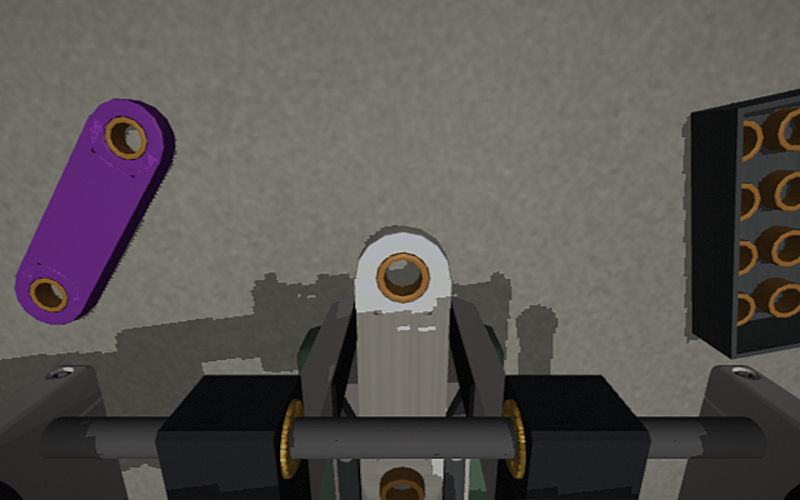

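View pics/s14.png

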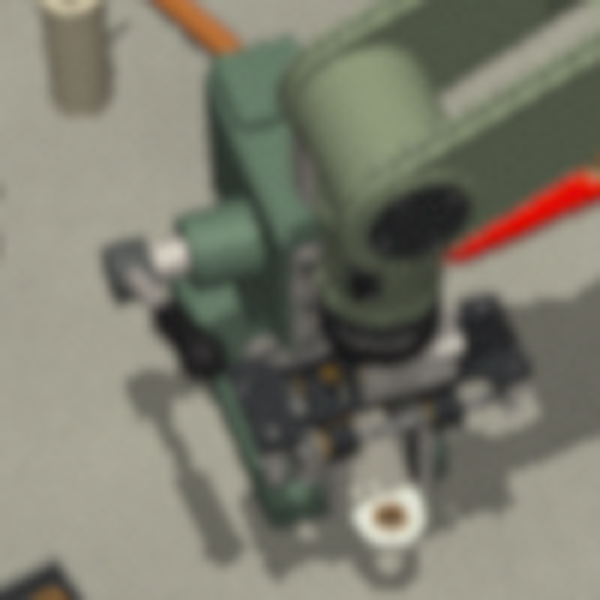

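Emit:
carry_out(moves=[[[0,0,0.2,0],[0,0,0.2,0],[-0.4,0,0.1,0],[-0.4,0,0,0],[-0.4,0,0,0],[-0.3,0,0,0],[-0.2,0,0,0],[0,0,0,0],[0,0,0,0],[0,0,0,0]]])

```text
time: 37.5
eef_pos: [0.5385, -0.0033, 0.067]
eef_rot: [0.0, 0.757, 0.653, 0.0]
ft_force: [-0.2, 0.7, -3.1]
finger_gap: 0.0432
```

```bash
python3 go.py -99 0.5 66
```

```text
t 37.5 pressTCP mm [-101.     0.8   67. ] yaw-81.63deg -0.06 F [-0.2  0.7 -3.1] gap 0.04324555686990822 j [-0.17  0.29  1.75  0.    1.1  -0.02]
tool delta cm [-0.2  -0.03  0.1 ]
```

Emit:
carry_out(moves=[[[-0.1,0,0.05,0],[-0.1,0,0.05,0],[-0.1,0,0,0],[-0.1,0,0,0],[-0.1,0,0,0],[-0.1,0,0,0],[0,0,0,0],[0,0,0,0],[0,0,0,0],[0,0,0,0]]])

```text
time: 38.5
eef_pos: [0.5376, -0.0094, 0.0659]
eef_rot: [0.0, 0.757, 0.653, -0.0]
ft_force: [-0.4, 0.4, -2.6]
finger_gap: 0.0434
```

```bash
python3 go.py -99 0.5 66
```

```text
t 38.5 pressTCP mm [-94.8   0.7  65.9] yaw-81.63deg -0.06 F [-0.4  0.4 -2.6] gap 0.043410986485295164 j [-0.18  0.29  1.76 -0.    1.1  -0.03]
tool delta cm [ 0.42 -0.02 -0.01]
```

Run:
```python
from h import *
from go import *
s=manip.get_state();d=manip.snapshot("wrist"); d=wristcam(d,s); np.savez("w15.npz",**d);crop(d,270,170,100,80,8,"wr15")
t=manip.snapshot("top"); crop(t,290,150,120,100,6,"t15")
```

View pics/wr15.png

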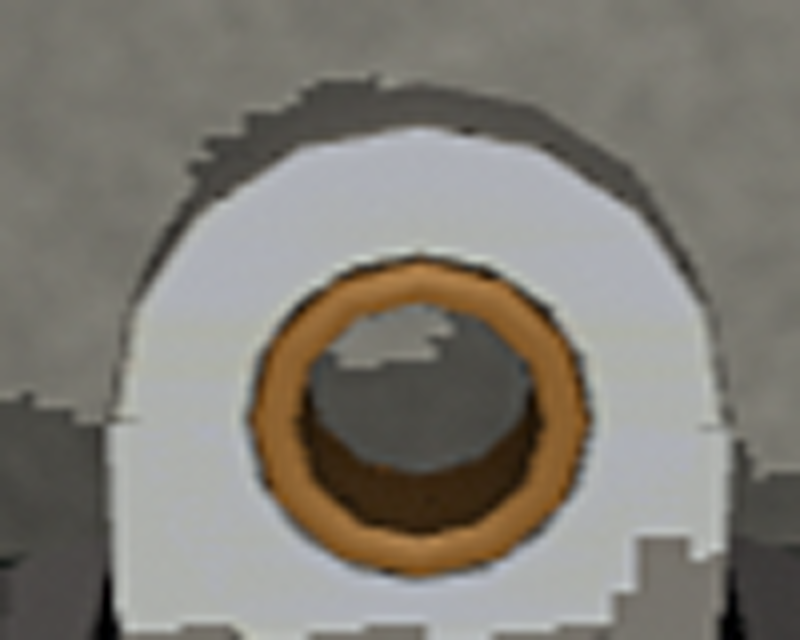

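View pics/t15.png

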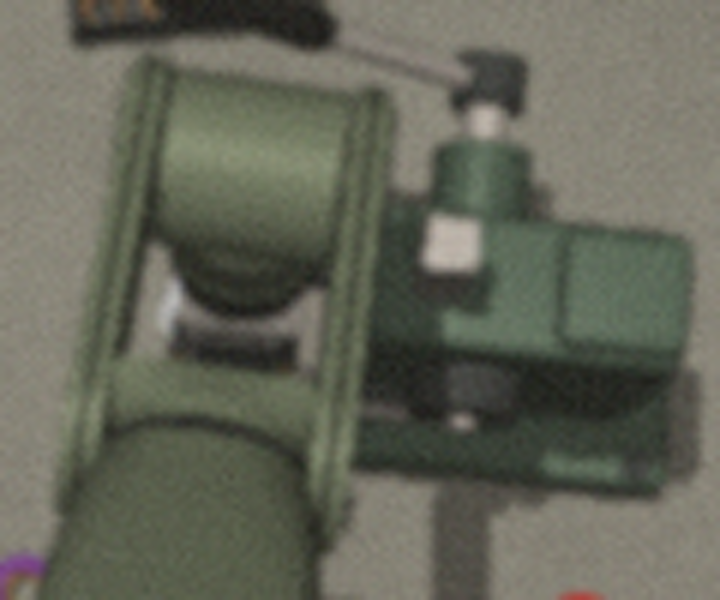

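Run:
```python
from h import *
from go import *
d=dict(np.load("w15.npz")); A=unproj(d,321.9,221.4,.0765); print("eye a press",toP(A)*1000)
d=dict(np.load("w6.npz")); B=unproj(d,401/1.25-.4,252/1.25-.4,.083);print("eye b press at start (w6)",toP(B)*1000); B=unproj(d,401/1.25-.4,252/1.25-.4,.081);print(toP(B)*1000)
```

```text
eye a press [-117.8311976     0.98431604   76.5       ]
eye b press at start (w6) [-119.93740769   -0.38271284   83.        ]
[-119.34878573   -0.39715909   81.        ]
```

Emit:
carry_out(moves=[[[-0.1,0,0.05,0],[-0.1,0,0,0],[-0.1,0,0,0],[-0.1,0,0,0],[0,0,0,0],[0,0,0,0],[0,0,0,0],[0,0,0,0],[0,0,0,0],[0,0,0,0]]])

```text
time: 39.6
eef_pos: [0.5376, -0.0097, 0.0657]
eef_rot: [-0.002, 0.757, 0.653, 0.003]
ft_force: [2.4, 9.8, -2.1]
finger_gap: 0.0436
```

```bash
python3 go.py -99 0.5 66;python3 - <<'E'
from h import *
s=manip.get_state();d=manip.snapshot("wrist"); d=wristcam(d,s); np.savez("w16.npz",**d);crop(d,200,160,240,240,2.5,"wr16")
E
```

```text
t 39.6 pressTCP mm [-94.5   0.8  65.7] yaw-81.63deg -0.1 F [ 2.4  9.8 -2.1] gap 0.04356761075749735 j [-0.18  0.29  1.76  0.01  1.1  -0.04]
tool delta cm [ 0.45 -0.03 -0.02]
```

View pics/wr16.png

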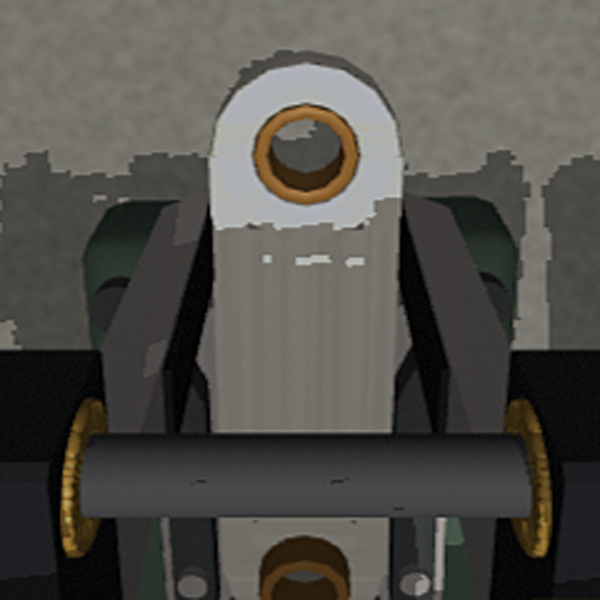

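Emit:
carry_out(moves=[[[0.2,0,0.05,0],[0,0,0,0],[0,0,0,0],[0,0,0,0],[0,0,-1,0],[0,0,-2,0],[0,0,-3,0],[0,0,-3,0],[0,0,-3,0],[0.5,0,-3,0]]], grip=7)

```text
time: 40.65
eef_pos: [0.538, -0.007, 0.2171]
eef_rot: [0.001, 0.757, 0.653, 0.0]
ft_force: [-0.1, 0.0, -0.6]
finger_gap: 0.0699
```

```bash
python3 go.py -122 118 345;python3 - <<'E'
from h import *
from go import *
s=manip.get_state();d=manip.snapshot("wrist"); d=wristcam(d,s); np.savez("w17.npz",**d);crop(d,0,0,640,400,1.25,"wr17")
E
```

```text
t 40.65 pressTCP mm [-97.3   0.8 217.1] yaw-81.63deg -0.12 F [-0.1  0.  -0.6] gap 0.06994714001023113 j [-0.17  0.12  1.62 -0.    1.4  -0.03]
tool delta cm [  2.49  11.73 -12.78]
```

View pics/wr17.png

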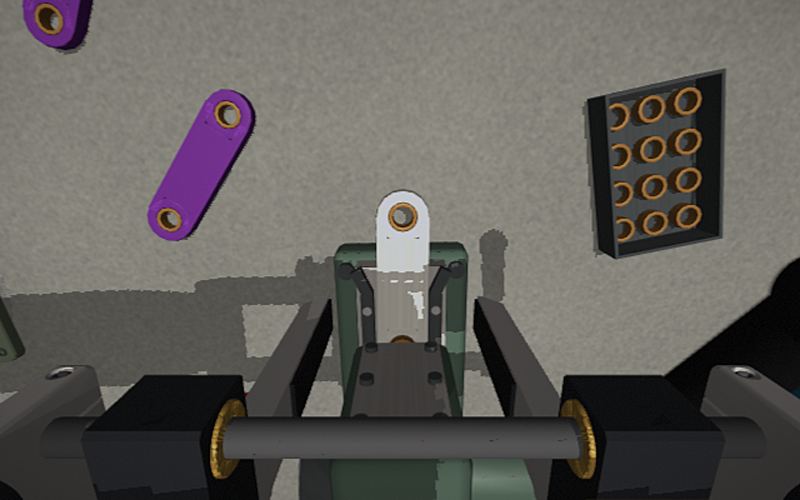

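Run:
```python
from h import *
from go import *
d=dict(np.load("w17.npz")); A=unproj(d,402.5/1.25-.4,216/1.25-.4,.076); print("eye a press",toP(A)*1000)
E=unproj(d,402.5/1.25-.4,190/1.25-.4,.076); print("end press",toP(E)*1000)
crop(d,260,130,120,160,5,"wr17b")
```

```text
eye a press [-118.28244283    1.04955177   76.        ]
end press [-139.54603933    1.09890388   76.        ]
```

View pics/wr17b.png

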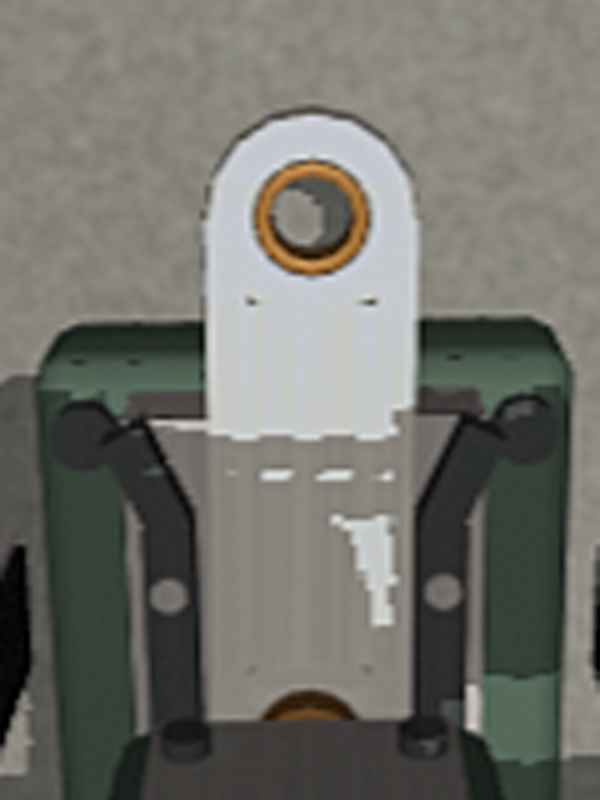

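Emit:
carry_out(moves=[[[0.5,0,-2,0],[0.5,0,-3,0],[0.5,0,-3,0],[0.5,0,-3,0],[0.5,0,-2,0],[0,2.4,0,0],[0,2.4,0,0],[0,2.4,0,0],[0,2.4,0,0],[0,2.1,0,0]]], grip=0)

```text
time: 41.7
eef_pos: [0.6584, 0.0007, 0.3452]
eef_rot: [0.0, 0.757, 0.653, 0.0]
ft_force: [0.3, 0.2, -0.3]
finger_gap: 0.0005
```

Emit:
carry_out(moves=[[[0,0,0.5,0],[0,0,0.6,0],[0,0,0.6,0],[0,0,0.6,0],[0,0,0.6,0],[0,0,0.6,0],[0,0,0.6,0],[0,0,0.6,0],[0,0,0.6,0],[0,0,0.6,0]]])

```text
time: 42.7
eef_pos: [0.6579, 0.0016, 0.2863]
eef_rot: [0.0, 0.757, 0.653, 0.001]
ft_force: [0.2, 0.4, 5.3]
finger_gap: 0.0006
```

```bash
python3 go.py -122 118 115
```

```text
t 42.7 pressTCP mm [-123.2  118.2  286.3] yaw-81.63deg -0.05 F [0.2 0.4 5.3] gap 0.0005713648443015052 j [-0.13  0.34  1.21  0.    1.59  0.02]
tool delta cm [-0.14 -0.05 17.13]
```

Emit:
carry_out(moves=[[[0,0,0.6,0],[0,0,0.6,0],[0,0,0.6,0],[0,0,0.6,0],[0,0,0.6,0],[0,0,0.6,0],[0,0,0.6,0],[0,0,0.6,0],[0,0,0.6,0],[0,0,0.6,0]]])

```text
time: 43.7
eef_pos: [0.6582, 0.0028, 0.2265]
eef_rot: [-0.0, 0.757, 0.654, 0.002]
ft_force: [-0.2, 3.4, 6.3]
finger_gap: 0.0004
```

Emit:
carry_out(moves=[[[0,0,0.6,0],[0,0,0.6,0],[0,0,0.6,0],[0,0,0.6,0],[0,0,0.6,0],[0,0,0.6,0],[0,0,0.6,0],[0,0,0.6,0],[0,0,0.6,0],[0,0,0.6,0]]])

```text
time: 44.7
eef_pos: [0.6583, 0.0025, 0.167]
eef_rot: [0.0, 0.757, 0.654, 0.001]
ft_force: [-0.9, 1.3, 8.8]
finger_gap: 0.0005
```

```bash
python3 go.py -122 118 115
```

```text
t 44.7 pressTCP mm [-124.1  118.4  167. ] yaw-81.63deg -0.02 F [-0.9  1.3  8.8] gap 0.0005032280683955729 j [-0.13  0.41  1.36  0.    1.37  0.02]
tool delta cm [-0.22 -0.05  5.2 ]
```

Emit:
carry_out(moves=[[[0,0,0.5,0],[0,0,0.5,0],[0,0,0.5,0],[0,0,0.5,0],[0,0,0.5,0],[0,0,0.5,0],[0,0,0.5,0],[0,0,0.5,0],[0,0,0.4,0],[0,0,0.4,0]]])

```text
time: 45.7
eef_pos: [0.663, -0.0001, 0.124]
eef_rot: [0.006, 0.757, 0.653, 0.004]
ft_force: [2.8, 1.0, 17.3]
finger_gap: 0.0004
```

```bash
python3 go.py -122 118 110
```

```text
t 45.7 pressTCP mm [-122.2  123.4  124. ] yaw-81.63deg -0.06 F [ 2.8  1.  17.3] gap 0.0003848616608107511 j [-0.13  0.45  1.4  -0.    1.28  0.02]
tool delta cm [-0.02 -0.56  1.39]
```

Emit:
carry_out(moves=[[[0,-0.1,0.2,0],[0,-0.1,0.2,0],[0,-0.1,0.2,0],[0,-0.1,0.2,0],[0,0,0.2,0],[0,0,0.2,0],[0,0,0.2,0],[0,0,0.1,0],[0,0,0,0],[0,0,0,0]]])

```text
time: 46.7
eef_pos: [0.6618, 0.0015, 0.1104]
eef_rot: [0.007, 0.757, 0.653, 0.007]
ft_force: [6.4, 0.7, 16.8]
finger_gap: 0.0005
```

```bash
python3 go.py -122 118 110
```

```text
t 46.7 pressTCP mm [-123.7  122.   110.4] yaw-81.63deg -0.05 F [ 6.4  0.7 16.8] gap 0.0004955063047182798 j [-0.13  0.46  1.42  0.    1.25  0.02]
tool delta cm [-0.17 -0.4   0.03]
```

Emit:
carry_out(moves=[[[0,0,0.1,0],[0,0,0.1,0],[0,0,0.1,0],[0,0,0.1,0],[0,0,0.1,0],[0,0,0.1,0],[0,0,0.1,0],[0,0,0.1,0],[0,0,0,0],[0,0,0,0]]])

```text
time: 47.7
eef_pos: [0.6641, 0.0031, 0.1073]
eef_rot: [0.008, 0.757, 0.653, 0.01]
ft_force: [3.0, 5.9, 31.7]
finger_gap: 0.0007
```

```bash
python3 go.py -122 118 110
```

```text
t 47.7 pressTCP mm [-125.6  124.1  107.3] yaw-81.63deg -0.03 F [ 3.   5.9 31.7] gap 0.0006636662322829966 j [-0.13  0.46  1.42  0.    1.24  0.02]
tool delta cm [-0.36 -0.6  -0.29]
```

Emit:
carry_out(moves=[[[0,-0.1,0.1,0],[0,-0.1,0.1,0],[0,-0.1,0.1,0],[0,0,0,0],[0,0,0,0],[0,0,0,0],[0,0,0,0],[0,0,0,0],[0,0,0,0],[0,0,0,0]]])

```text
time: 48.7
eef_pos: [0.664, 0.003, 0.1068]
eef_rot: [0.011, 0.757, 0.653, 0.012]
ft_force: [4.7, 4.8, 37.2]
finger_gap: 0.0007
```

```bash
python3 go.py -122 118 110
```

```text
t 48.7 pressTCP mm [-125.4  124.   106.8] yaw-81.63deg -0.02 F [ 4.7  4.8 37.2] gap 0.0007334635110317115 j [-0.13  0.46  1.43  0.    1.23  0.02]
tool delta cm [-0.34 -0.59 -0.34]
```

Emit:
carry_out(moves=[[[0,0,-0.8,0],[0,0.2,-0.8,0],[0,0.2,-0.8,0],[0,0.2,-0.8,0],[0,0.2,-0.8,0],[0,0,-0.8,0],[0,0,-1,0],[0,0,-1,0],[0,0,-1,0],[0,0,-1,0]]])

```text
time: 49.7
eef_pos: [0.659, 0.0043, 0.1806]
eef_rot: [-0.001, 0.757, 0.654, 0.002]
ft_force: [1.0, 6.3, 5.2]
finger_gap: 0.0004
```

Emit:
carry_out(moves=[[[0,0,-1,0],[0,0,-1,0],[0,0,-1,0],[0,0,-1,0],[0,0,-1,0],[0,0,-1.2,0],[0,0,-1.2,0],[0,0,-1.2,0],[0,0,-1.2,0],[0,0,-1.2,0]]])

```text
time: 50.7
eef_pos: [0.6582, 0.0011, 0.2906]
eef_rot: [-0.0, 0.757, 0.653, -0.0]
ft_force: [0.1, -2.0, 0.9]
finger_gap: 0.0006
```

Emit:
carry_out(moves=[[[0,0,-1.5,0],[0,0,-1.5,0],[0,0,-1.5,0],[0,0,-1.5,0],[0.5,-1.6,0,0],[0.5,-2,0,0],[0.5,-2,0,0],[0.5,-2,0,0],[0.5,-2,0,0],[0.5,-1.6,0,0]]])

```text
time: 51.7
eef_pos: [0.5511, 0.0483, 0.3509]
eef_rot: [-0.0, 0.757, 0.654, 0.001]
ft_force: [0.1, -0.8, 0.0]
finger_gap: 0.0008
```

Emit:
carry_out(moves=[[[2.5,0,-1,0],[2.5,0,-1,0],[2.5,0,-1,0],[2.5,0,0,0],[1,0,0,0],[0,0,0,0],[0,0,0,0],[0,0,0,0],[0,0,0,0],[0,0,0,0]]])

```text
time: 52.7
eef_pos: [0.5681, 0.1552, 0.3799]
eef_rot: [-0.0, 0.757, 0.653, -0.0]
ft_force: [-0.6, -0.8, 0.7]
finger_gap: 0.0003
```

```bash
python3 go.py ;python3 - <<'E'
from h import *
from go import *
s=manip.get_state();d=manip.snapshot("wrist"); d=wristcam(d,s); np.savez("w18.npz",**d);crop(d,0,0,640,400,1.25,"wr18")
crop(d,280,230,100,110,6,"wr18b")
t=manip.snapshot("top"); cv2.imwrite("pics/top18.png",t["img"][:,:,::-1])
t=manip.snapshot("scene"); crop(t,260,130,100,120,5,"s18")
E
```

```text
t 52.7 pressTCP mm [-262.1    7.   379.9] yaw-81.63deg -0.13 F [-0.6 -0.8  0.7] gap 0.00032405852021146023 j [ 0.12  0.16  1.24 -0.    1.74  0.27]
```

View pics/wr18.png

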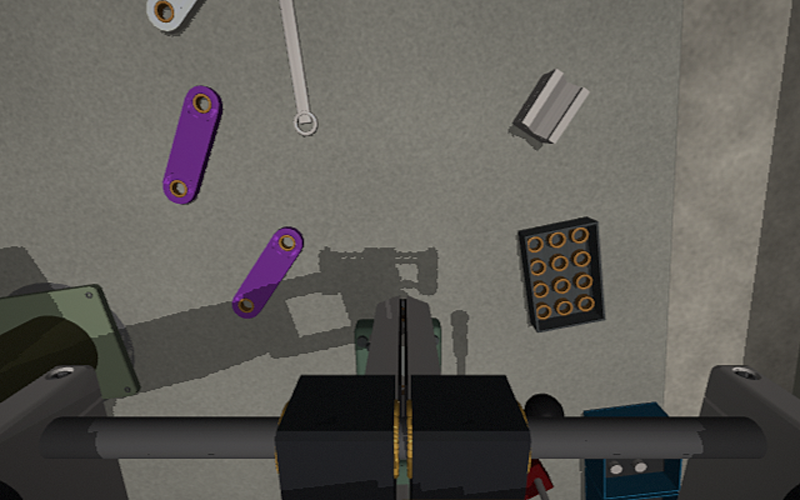

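View pics/wr18b.png

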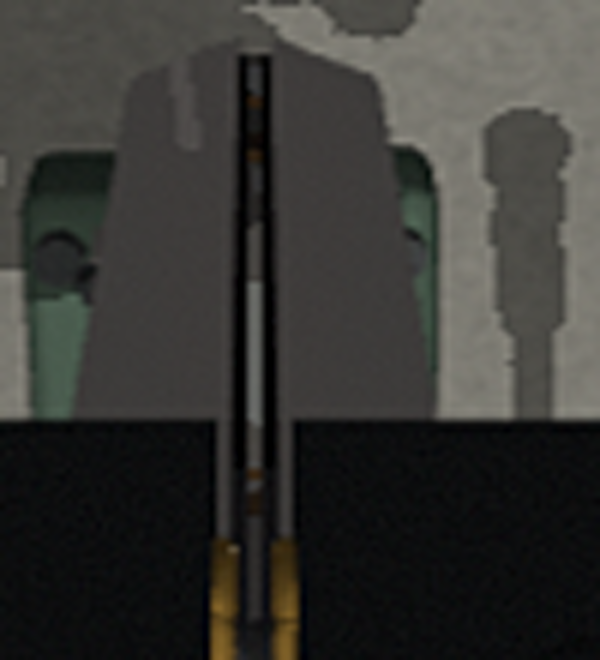

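View pics/s18.png

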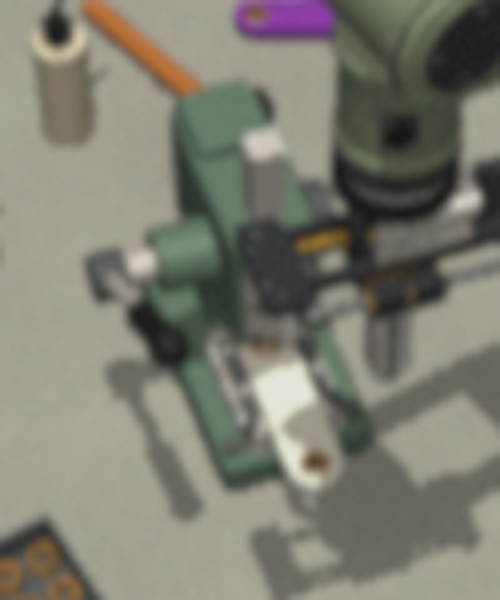

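View pics/top18.png

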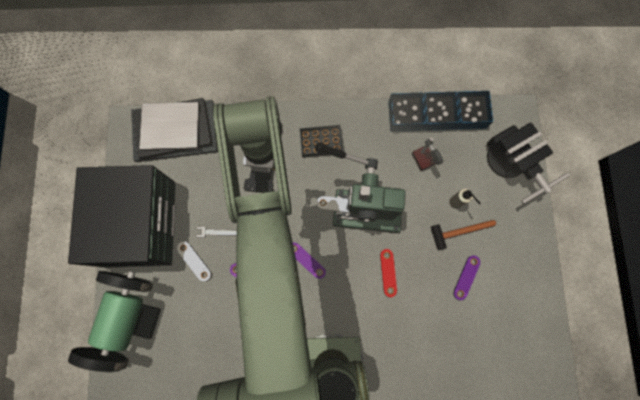

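Emit:
carry_out(moves=[[[-2,-0.2,1,0],[-2.5,-0.2,2,0],[-2.5,-0.2,2,0],[-2.5,0,2,0],[-2.5,0,2,0],[-2,0,2,0],[-1.5,0,2,0],[-1,0,2,0],[0,0,1.3,0],[0,0,0,0]]], grip=7)

```text
time: 53.85
eef_pos: [0.5365, -0.006, 0.2148]
eef_rot: [-0.002, 0.757, 0.653, -0.001]
ft_force: [0.4, 0.3, -0.0]
finger_gap: 0.0701
```

```bash
python3 go.py ;python3 - <<'E'
from h import *
from go import *
s=manip.get_state();d=manip.snapshot("wrist"); d=wristcam(d,s); np.savez("w19.npz",**d);crop(d,260,130,120,160,5,"wr19b")
E
```

```text
t 53.85 pressTCP mm [-98.   -0.8 214.8] yaw-81.63deg -0.1 F [ 0.4  0.3 -0. ] gap 0.07006229279204376 j [-0.17  0.12  1.62  0.    1.4  -0.03]
```

View pics/wr19b.png

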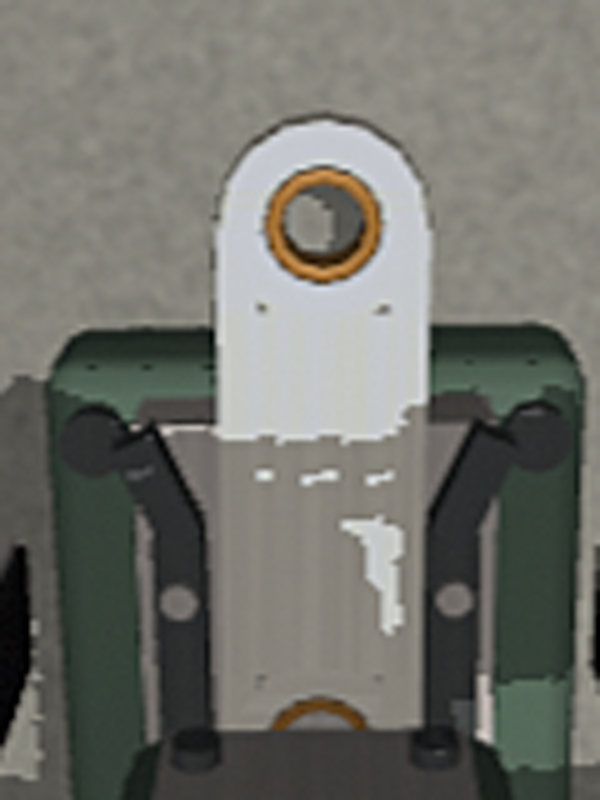

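Bush b now shows the same thin flush rim as bush a, and the link is still seated. I'll retract and hand in.

Emit:
carry_out(moves=[[[0.5,0,-1,0],[1,0,-2,0],[2,0,-2.5,0],[2,0,-2.5,0],[2,0,-2.5,0],[2,0,-2,0],[2,0,-1,0],[1,0,0,0],[0,0,0,0],[0,0,0,0]]])

```text
time: 54.9
eef_pos: [0.5559, 0.1173, 0.3515]
eef_rot: [-0.0, 0.757, 0.654, -0.001]
ft_force: [0.1, 0.1, -0.2]
finger_gap: 0.0698
```

```bash
python3 go.py ;python3 - <<'E'
from h import *
t=manip.snapshot("scene"); crop(t,180,80,240,250,2.4,"s20")
E
```

```text
t 54.9 pressTCP mm [-222.8    0.4  351.5] yaw-81.63deg -0.03 F [ 0.1  0.1 -0.2] gap 0.06981394092869599 j [ 0.06  0.12  1.34 -0.    1.68  0.2 ]
```

View pics/s20.png

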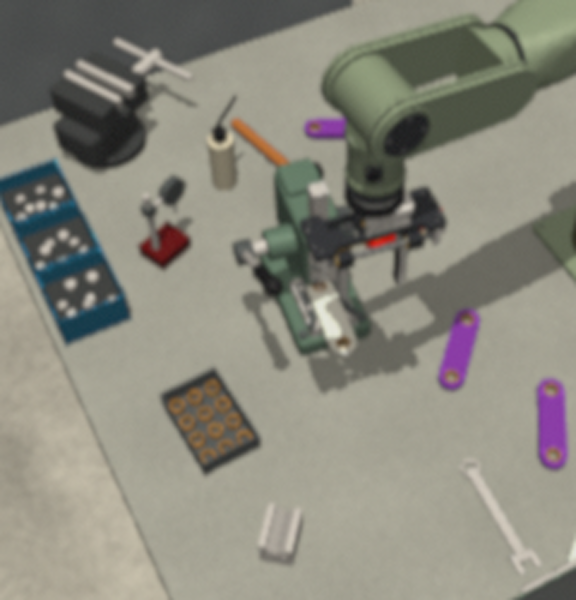

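The picture shows the lever up at (268,278), the link in the nest at (335,320) and the bystanders where they were.

```bash
python3 -c "
from workcell import manip
print(manip.job_done())"
```

```text
the job is handed in; nothing more can be done
None
```

Both bushes are pressed home. I pressed bush a with the lever down to its firm stop and let the lever back up. I then pulled the link out and turned it end for end, with two set-downs on the clear bench to re-grip. I slid eye b in against the end stop and pressed bush b the same way. I handed in at about 55 s.

**Last checks:**
- **Bushes:** both show only a thin flush rim in the wrist pictures. Bush b is only partly visible under the press head, so its picture is the weaker evidence. On both presses the lever came up hard at the same place, with 36–37 N at the fingers.
- **Link:** it met the end stop with about 10 N while I was pushing it in, and after the second press it still lay centred between the guides.
- **Lever and bench:** the lever is fully up, the robot touches nothing, and the other things on the bench look unmoved.

**One disagreement:** with the link against the stop, the pictures put eye a at press x = -118 mm, where about -119.5 was expected. That is within the camera's 2 mm calibration, so I relied on the stop contact.

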